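# Book in parts cartons: show their sides to the reader and build the column

### The job

Book in the two or three closed cartons on the bench, the biggest first and the smallest last: hold each one still and square in front of the reader's window, first the long side on the left of its label (as you look at the label), then the label end, then the other long side, at about 8 cm and for a good two seconds each, and stack the cartons squarely in the middle of the stacking board in one upright column, the biggest at the bottom and the smallest on top, their long way along the board's. When the whole column stands, press the reader's round confirm button fully and leave the column standing. Leave everything else on the bench where it is.

Things in the scene. Friction and masses are not known exactly. Their poses are not given: they have to be found in the camera images.
- carton_large: the biggest closed cardboard carton, 100 long (its x) x 66 wide (its y) x 56 mm high (its z), starting upright; origin at the centre of its underside. Its +x end carries the white barred label, which folds over onto the top at that end; the other end is bare. Each long side has a small round white seal low down towards the label end. May be absent from a start (then None)
- large_label (a point): centre of the label end of the large carton (carton x = +50 mm, z = 28 mm); axes as the carton's
- large_left (a point): centre of the long side on the left when you look at the label of the large carton (carton y = -33 mm); axes as the carton's
- large_right (a point): centre of the long side on the right when you look at the label (carton y = +33 mm); axes as the carton's
- carton_medium: the middle-sized closed cardboard carton, 86 long (its x) x 60 wide (its y) x 50 mm high (its z), starting upright; origin at the centre of its underside. Its +x end carries the white barred label, which folds over onto the top at that end; the other end is bare. Each long side has a small round white seal low down towards the label end. May be absent from a start (then None)
- medium_label (a point): centre of the label end of the medium carton (carton x = +43 mm, z = 25 mm); axes as the carton's
- medium_left (a point): centre of the long side on the left when you look at the label of the medium carton (carton y = -30 mm); axes as the carton's
- medium_right (a point): centre of the long side on the right when you look at the label (carton y = +30 mm); axes as the carton's
- carton_small: the smallest closed cardboard carton, 72 long (its x) x 54 wide (its y) x 44 mm high (its z), starting upright; origin at the centre of its underside. Its +x end carries the white barred label, which folds over onto the top at that end; the other end is bare. Each long side has a small round white seal low down towards the label end. May be absent from a start (then None)
- small_label (a point): centre of the label end of the small carton (carton x = +36 mm, z = 22 mm); axes as the carton's
- small_left (a point): centre of the long side on the left when you look at the label of the small carton (carton y = -27 mm); axes as the carton's
- small_right (a point): centre of the long side on the right when you look at the label (carton y = +27 mm); axes as the carton's
- reader: grey label reader fixed on the bench: a head 100 mm wide and 135 mm high with a dark window in its front, on a foot plate 10 mm thick that reaches 200 mm to the -y side and 100 mm to the +y side of the middle of the head, and 10 mm in front of the window. Origin on the bench under the middle of the window; its front looks along its -x, towards the robot's side; its yaw varies by about 15 degrees
- window (a point): centre of the reader's window, 72 mm above the bench; axes as the reader's, so the window looks along -x. It reads a side that is held still for two seconds (1.5 is enough), upright, facing it squarely (within 10 degrees), with the middle of that side straight in front of the window's centre (within 20 mm sideways and in height) and 50 to 110 mm from the glass; best 80 mm. There is no light or sound to tell that it has read
- okay (a joint): travel of the white round confirm button on the reader's foot plate, 32 mm wide, in a black ring: 0 up, 0.006 m fully pressed straight down; counts as pressed above 0.004; sprung, about 5 N to press fully
- okay_top (a point): centre of the top of that button while up, 32 mm above the bench, 150 mm to the -y side and 30 mm behind (+x) of the window in the reader's axes; moves down with the button
- board: fixed plywood stacking board, 150 (x) x 120 (y) x 12 mm, with a thin dark outline of 116 x 86 mm about its centre; origin at the centre of its underside, its top 12 mm above the bench. Cartons stand on it with their long way along the board's long way (x), either way round
- mug: white mug 80 mm wide, 92 mm high, bystander; origin under its centre
- bearing: loose steel bearing ring 52 mm across, 15 mm high, bystander
- tape: roll of brown tape lying flat, 96 mm across, 24 mm high, bystander
- tin: low aluminium tin 52 mm across, 30 mm high, among the cartons, bystander
- driver: screwdriver lying flat, bystander
- marker: black marker pen 120 mm long, 16 mm thick, lying flat, bystander

How it is judged:
By the outcome, as a careful person would: the job done as asked, in the order asked, and still so for the second after the job is handed in, with the robot touching nothing.
Of carton_large, carton_medium, carton_small only 2 to 3 are there at a start; the rules pass over those that are not, and their reading is None.
At some moment in a run one of carton_large may be knocked a few centimetres aside while the robot is not near it.
Once in a run the grip may slacken for a moment while it holds something.
It also fails if it takes over 210 s, if anything falls off the work surface, if the arm or the gripper's body presses on something with over 40 N, if the wrist force passes 120 N, or if a joint passes its speed limit or range.

### The arm

A 6-joint arm with a two-finger parallel gripper is mounted at the origin on the work surface. World frame = base frame: x ahead of the robot, y to its left, z up, the work surface at z = 0. Lengths are in m, angles in rad, forces in N, time in s.
With the tool pointing down it reaches from about 0.375 to 0.9 m from the base axis. Payload 3.1 kg.
Tool frame: the origin (TCP) lies at the very end of the fingers, on their centre line; the grasp point (between the pads) lies 19 mm behind it; x points along the fingers, z is the direction in which the jaws open and shut, and the axes are right-handed (so a half turn about x gives the same grasp; the last joint's range is limited). The gripper opens to 85 mm and grips with 20 to 120 N. Pads are 22 mm wide; open, the fingers measure 114 mm over their backs; the gripper's body (76 mm by 85 mm) begins 54 mm behind the grasp point. The pads swing forward as they close: fully open they stand 13 mm farther back than shut.
Start: joints at [-1.399, 0.527, 1.433, -0, 1.181, -0.178], TCP at [0.215, -0.587, 0.231] pointing down, gripper open.
Joint ranges: [-3.08, 3.08], [-0.75, 2.2], [0.22, 2.44], [-1.43, 4.57], [0, 2.65], [-2.85, 2.85]. Speed limits (rad/s): [2.79, 2.79, 3.14, 3.14, 3.14, 3.14].

### API

Orientations are given as a unit quaternion [x, y, z, w].
In Python, from station import manip, viewer, job gives the robot as it stands.
- The arm moves only by the tool move_arm, never from a script. Its argument "deltas" is one flat list of numbers, 7 for each row, row after row: the finger opening in mm, from 0 to 85.4, then the shift along the tool's x, y, z in mm, then the turn, a rotation vector about the tool's x, y, z in degrees. In form: [jaw, tx, ty, tz, rx, ry, rz, jaw, tx, ty, tz, rx, ry, rz, ...]. A call has 1 to 10 rows; each row shifts and turns the commanded pose from where the row before left it, along the tool's axes as they then stand; what a row does not reach is not made up. A row lasts 1/10 s, in which the tool goes at most 50 mm and 8.59 degrees, less where a joint would pass 70% of its speed; a pose out of reach is approached as far as the arm can. A call is refused whole if a number of a shift passes 50 or a number of a turn 8.59, either way. A call with a gripper value outside its range is refused whole. The fingers move at their own pace and stop on an object; "force" is the grip in N (left out, the last holds). Time passes only in rows, so rows that do not move let the fingers close. It gives the time, the measured TCP pose, the force and the opening at its end, in the units of the state.
- manip.sense(): the state, without advancing time (a new reading comes with each control period).
- viewer.snapshot(name): name is "scene" or "top" or "wrist"; returns a dict with "image" (400x640x3 uint8, red, green, blue), "depth" (400x640 float32, m along the optical axis (not along the pixel's ray), 0 where there is no reading), "fovy" (degrees; the focal length in pixels is half the picture's height over the tangent of half this angle, whatever the lens; pixels are square), "cx", "cy" (the principal point, pixels), "R" (3x3) and "t" (3): a world point X has camera coordinates R X + t. Camera axes: x right, y down, z forward; pixel columns grow to the right and rows downward; lengths in m; the calibration is good to about 2 mm. A picture is of the moment at which its call begins.
- job.sign_off(): hands the job in, once; it reports no verdict.
The state is a dict: "t": time; "q": joint angles; "qd": joint speeds; "tau": joint torques, N m; "tcp_pos": TCP position; "tool_rot": TCP orientation; "force": force on the tool from outside, world axes, zero at the start; "ft_torque": the same for the moment, N m; "finger_gap": opening from 0.0 (shut) to 1.0 (fully open).
Only numpy, scipy, OpenCV 4.12 (cv2) and the standard library are available. Lean on these libraries where they do the work, as an engineer would, in place of code of your own. Each camera call takes 0.05 s, during which the arm holds its last target.

## Working session

There is one attempt and no reset: what is moved stays moved. The work goes in short steps, Python scripts to look and compute and a tool call to move; the robot and the scene stay as the last step left them, time stands still between calls to the robot, and variables do not carry over. Pictures are saved under pics/ and viewed, and the job is handed in when it is done.

Besides the shell and the picture viewer there is one more tool, called after "Call:" as a command line: name --argument value ..., lists and objects as JSON in quotes. move_arm: Moves the arm, as the interface text tells. Its arguments: {"type":"object","properties":{"deltas":{"type":"array"},"force":{"type":"number"}},"required":["deltas"]}

```bash
ls; mkdir -p pics; cat > h.py <<'E'
import numpy as np, cv2
from station import manip, viewer, job
def snap(n,f):
    s=viewer.snapshot(n); cv2.imwrite('pics/'+f+'.png',cv2.cvtColor(s['image'],cv2.COLOR_RGB2BGR)); np.savez('pics/'+f+'.npz',**s); return s
def foc(s): return 200/np.tan(np.radians(float(s['fovy'])/2))
def world(s,u,v,z=None):
    f=foc(s); r=np.array([(u-s['cx'])/f,(v-s['cy'])/f,1.]); R=np.array(s['R']);t=np.array(s['t'])
    c=-R.T@t
    if z is None: return R.T@(r*s['depth'][int(round(v)),int(round(u))]-t)
    d=R.T@r; return c+d*(z-c[2])/d[2]
def cloud(s):
    f=foc(s); v,u=np.mgrid[0:400,0:640]; d=s['depth']
    P=np.stack([(u-s['cx'])/f*d,(v-s['cy'])/f*d,d],-1)
    return (P-np.array(s['t']))@np.array(s['R'])
E
python3 - <<'E'
from h import *
print(manip.sense())
for n in ['scene','top','wrist']:
    s=snap(n,n+'0'); print(n,s['fovy'],s['cx'],s['cy'],-np.array(s['R']).T@s['t'])
E
```

```text
pics
{'t': 0.0, 'q': array([-1.39848234e+00,  5.28475780e-01,  1.43389755e+00,  1.47928720e-05,
        1.18141304e+00, -1.78470424e-01]), 'qd': array([ 1.06973255e-03, -3.20302746e-04,  5.25736694e-04, -2.61109570e-05,
       -1.56159217e-03,  9.70116037e-05]), 'tau': array([-8.32644673e-04, -4.42354345e+01, -1.78025436e+01, -1.35716355e-04,
        8.27031385e-03,  2.41525430e-05]), 'tcp_pos': array([ 0.21469556, -0.58620387,  0.23032924]), 'tool_rot': array([ 0.40563683,  0.58011808, -0.40452978,  0.57903146]), 'force': array([ 0.34078725, -0.40434177,  0.57525672]), 'ft_torque': array([-0.04040602,  0.00457478,  0.07928625]), 'finger_gap': 1.0020760272538602}
scene 53.72705882719764 318.93955127427876 195.74861423450778 [1.06945413 0.66580838 1.00192055]
top 51.491144627650655 317.5643487560687 202.23415913757606 [0.46759339 0.02111151 1.20052786]
wrist 61.45023997330218 317.5303759864077 202.40937788632675 [ 0.2866303  -0.56005999  0.37316828]
```

View pics/top0.png

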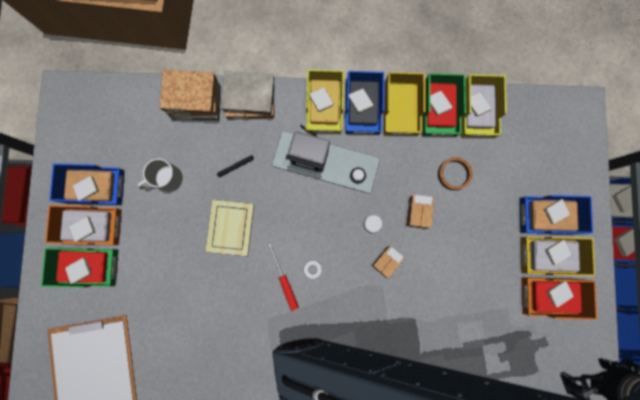

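View pics/scene0.png

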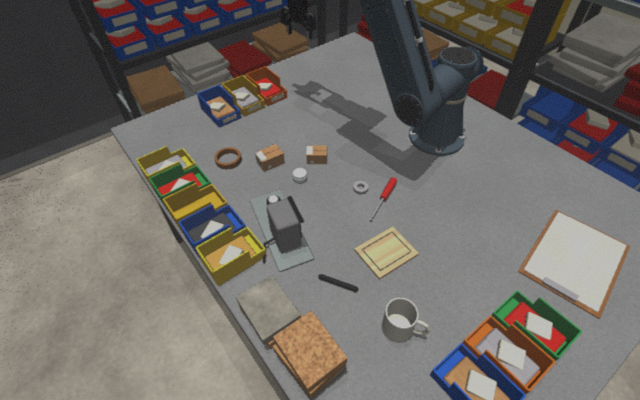

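View pics/wrist0.png

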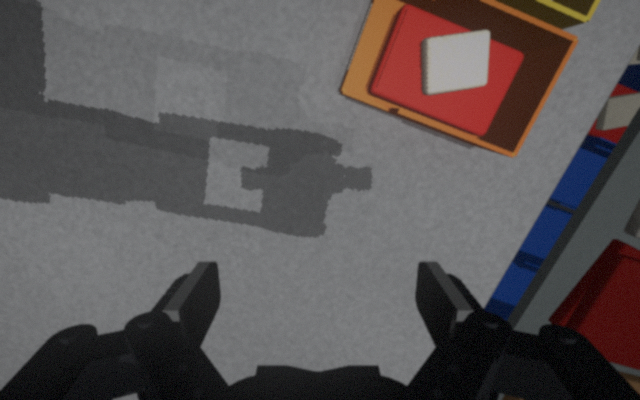

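```bash
python3 - <<'E'
from h import *
s=np.load('pics/top0.npz'); im=cv2.imread('pics/top0.png')
c=im[120:290,190:480]; c=cv2.resize(c,None,fx=2.75,fy=2.75,interpolation=cv2.INTER_CUBIC); cv2.imwrite('pics/c0.png',c)
for u,v in [(422,211),(389,262),(373,223),(231,228),(313,270),(455,173),(357,175),(340,150)]:
    print(u,v,world(s,u,v).round(3))
P=cloud(s)
for nm,(u0,u1,v0,v1,z0) in {'A':(400,440,190,235,.035),'B':(370,408,243,282,.025),'head':(285,335,125,180,.1),'foot':(270,385,130,195,.004),'board':(200,260,195,260,.006)}.items():
    Q=P[v0:v1,u0:u1].reshape(-1,3); Q=Q[Q[:,2]>z0]
    if nm in('foot','board'): Q=Q[Q[:,2]<.016]
    zm=np.percentile(Q[:,2],60); 
    if nm in 'AB': Q=Q[Q[:,2]>zm-.006]
    r=cv2.minAreaRect((Q[:,:2]*1000).astype(np.float32)); print(nm,len(Q),zm.round(4),r)
E
```

```text
422 211 [ 0.579 -0.283  0.044]
389 262 [ 0.435 -0.191  0.045]
373 223 [ 0.543 -0.147  0.033]
231 228 [0.519 0.257 0.007]
313 270 [0.468 0.021 1.201]
455 173 [ 0.699 -0.393 -0.002]
357 175 [ 0.68  -0.1    0.028]
340 150 [ 0.755 -0.051  0.012]
A 677 0.0496 ((551.3046875, -143.501708984375), (97.12322235107422, 356.3529357910156), 11.70932388305664)
B 519 0.0437 ((465.5652770996094, -108.52084350585938), (245.09085083007812, 84.64698791503906), 70.05030059814453)
head 1149 0.1343 ((621.9417724609375, 55.738250732421875), (109.05207824707031, 296.98028564453125), 82.4810791015625)
foot 2512 0.0097 ((719.8779296875, -14.203689575195312), (189.90159606933594, 335.2103271484375), 1.3625937700271606)
board 2153 0.0118 ((526.91259765625, 261.8321228027344), (158.6284637451172, 162.9145050048828), 85.5614242553711)
```

View pics/c0.png

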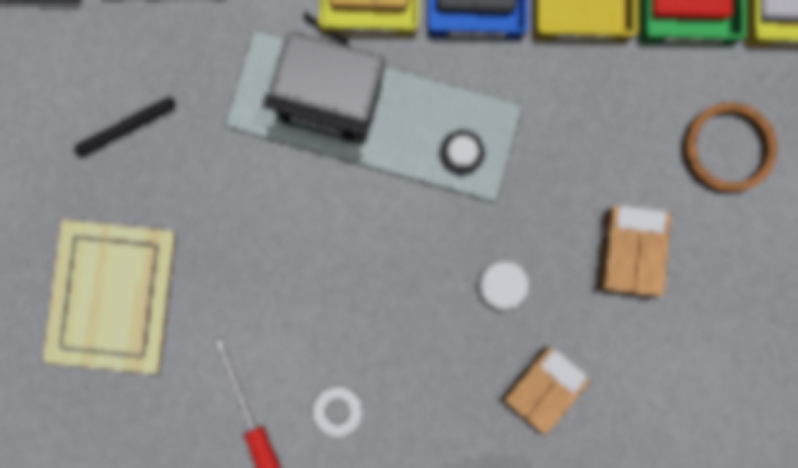

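```bash
cat >> h.py <<'E'
from scipy.spatial.transform import Rotation as Ro
def fit(P,s,box,zlo,zhi):
    u0,u1,v0,v1=box
    m=np.zeros((400,640),np.uint8); sub=(P[v0:v1,u0:u1,2]>zlo)&(P[v0:v1,u0:u1,2]<zhi)&(s['depth'][v0:v1,u0:u1]>0)
    m[v0:v1,u0:u1]=sub
    n,l,st,_=cv2.connectedComponentsWithStats(m,connectivity=4); k=1+np.argmax(st[1:,4]); Q=P[l==k]
    r=cv2.minAreaRect((Q[:,:2]*1000).astype(np.float32)); return len(Q),np.median(Q[:,2]).round(4),np.round(r[0],1),np.round(r[1],1),round(r[2],2)
def st():
    s=manip.sense(); R=Ro.from_quat(s['tool_rot']).as_matrix()
    print('t',round(s['t'],2),'tcp',(s['tcp_pos']*1000).round(1),'x',R[:,0].round(3),'z',R[:,2].round(3),'zyaw',np.degrees(np.arctan2(R[1,2],R[0,2])).round(2),'F',s['force'].round(1),'gap',(s['finger_gap']*85.4).round(1),'q',s['q'].round(3))
E
python3 - <<'E'
from h import *
s=np.load('pics/top0.npz');P=cloud(s);st()
print('A',fit(P,s,(400,440,190,235),.044,.056))
print('B',fit(P,s,(370,408,243,282),.038,.05))
print('head',fit(P,s,(280,335,125,180),.125,.14))
print('foot',fit(P,s,(270,385,130,195),.005,.016))
print('board',fit(P,s,(200,260,195,260),.006,.018))
d=s['depth'][190:290,365:440]; print((d==0).mean(), np.std(P[300:330,150:250,2]))
# crops
im=cv2.imread('pics/top0.png')
for n,(u,v) in {'A':(421,211),'B':(389,262)}.items():
    cv2.imwrite(f'pics/z{n}.png',cv2.resize(im[v-28:v+28,u-28:u+28],None,fx=10,fy=10,interpolation=cv2.INTER_CUBIC))
cv2.imwrite(f'pics/zR.png',cv2.resize(im[125:200,268:388],None,fx=6.5,fy=6.5,interpolation=cv2.INTER_CUBIC))
cv2.imwrite(f'pics/zBd.png',cv2.resize(im[192:264,198:262],None,fx=8,fy=8,interpolation=cv2.INTER_CUBIC))
E
```

```text
Traceback (most recent call last):
  File "h.py", line 24, in st
    print('t',round(s['t'],2),'tcp',(s['tcp_pos']*1000).round(1),'x',R[:,0].round(3),'z',R[:,2].round(3),'zyaw',np.degrees(np.arctan2(R[1,2],R[0,2])).round(2),'F',s['force'].round(1),'gap',(s['finger_gap']*85.4).round(1),'q',s['q'].round(3))
                                                                                                                                                                                             ^^^^^^^^^^^^^^^^^^^^^^^^^^^^
AttributeError: 'float' object has no attribute 'round'
```

```bash
cd pics; python3 -c "
import cv2,numpy as np
a=cv2.imread('zA.png');b=cv2.imread('zB.png');cv2.imwrite('zAB.png',cv2.resize(np.hstack([a,b]),(800,400)))"
```

```text
[ WARN:0@0.012] global loadsave.cpp:275 findDecoder imread_('zA.png'): can't open/read file: check file path/integrity
[ WARN:0@0.013] global loadsave.cpp:275 findDecoder imread_('zB.png'): can't open/read file: check file path/integrity
Traceback (most recent call last):
cv2.error: OpenCV(4.12.0) :-1: error: (-5:Bad argument) in function 'resize'
> Overload resolution failed:
>  - src data type = object is not supported
>  - Expected Ptr<cv::UMat> for argument 'src'
```

```bash
sed -i "s/(s\['finger_gap'\]\*85.4).round(1)/round(s['finger_gap']*85.4,1)/" h.py
python3 - <<'E'
from h import *
s=np.load('pics/top0.npz');P=cloud(s);st()
print('A',fit(P,s,(400,440,190,235),.044,.056))
print('B',fit(P,s,(370,408,243,282),.038,.05))
print('head',fit(P,s,(280,335,125,180),.125,.14))
print('foot',fit(P,s,(270,385,130,195),.005,.016))
print('board',fit(P,s,(200,260,195,260),.006,.018))
d=s['depth'][190:290,365:440]; print((d==0).mean(), np.std(P[300:330,150:250,2]))
im=cv2.imread('pics/top0.png')
for n,(u,v) in {'A':(421,211),'B':(389,262)}.items():
    cv2.imwrite(f'pics/z{n}.png',cv2.resize(im[v-28:v+28,u-28:u+28],None,fx=10,fy=10,interpolation=cv2.INTER_CUBIC))
cv2.imwrite(f'pics/zR.png',cv2.resize(im[125:200,268:388],None,fx=6.5,fy=6.5,interpolation=cv2.INTER_CUBIC))
cv2.imwrite(f'pics/zBd.png',cv2.resize(im[192:264,198:262],None,fx=8,fy=8,interpolation=cv2.INTER_CUBIC))
a=cv2.imread('pics/zA.png');b=cv2.imread('pics/zB.png');cv2.imwrite('pics/zAB.png',cv2.resize(np.hstack([a,b]),(800,400)))
E
```

```text
t 0.15 tcp [ 214.7 -586.4  230.5] x [-0.     0.002 -1.   ] z [ 0.344 -0.939 -0.002] zyaw -69.9 F [ 0.1 -1.5  0.5] gap 85.7 q [-1.399  0.528  1.434  0.     1.181 -0.179]
A (656, np.float64(0.0491), array([ 579., -280.]), array([61.4, 86.1]), 84.08)
B (511, np.float64(0.0431), array([ 435.6, -190.8]), array([54.6, 72.5]), 50.96)
head (1123, np.float64(0.1338), array([725.2,  41. ]), array([103.5,  81.6]), 76.15)
foot (2308, np.float64(0.0093), array([719.7,  -9.3]), array([299.6, 110.8]), 75.93)
board (2177, np.float64(0.0113), array([520.4, 261.4]), array([120.6, 150. ]), 85.68)
0.004933333333333333 0.07264875358752002
```

View pics/zR.png

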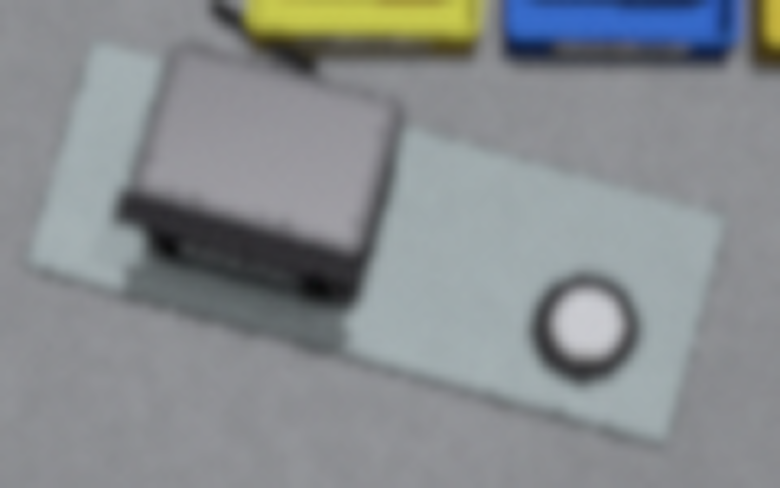

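View pics/zBd.png

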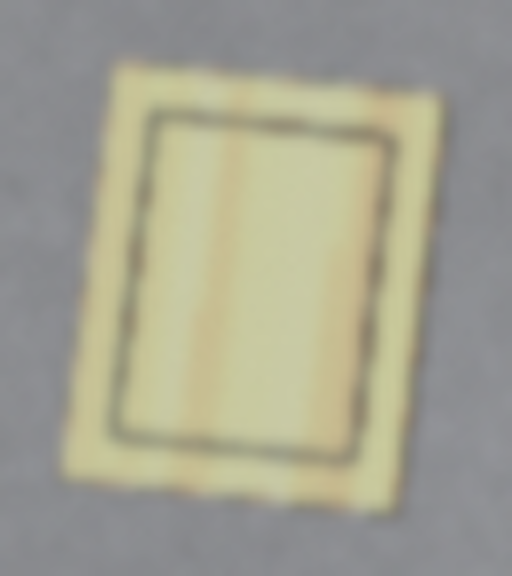

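View pics/zAB.png

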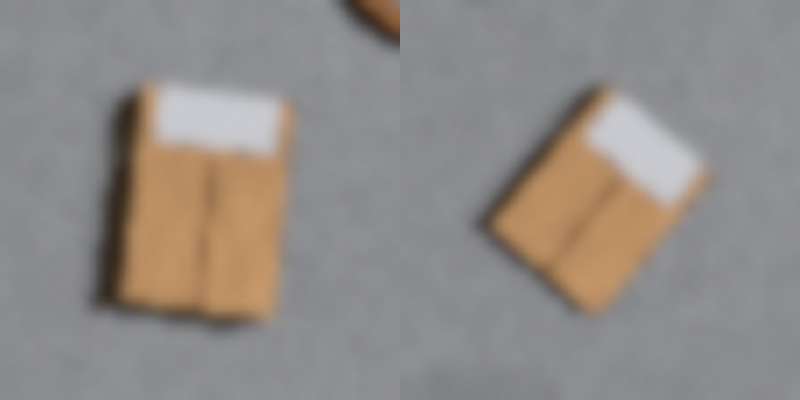

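```bash
cat >> h.py <<'E'
def plan(tgt,psi,n,start=None,turn=None):
    """tgt mm xyz TCP, psi jaw yaw deg; n equal rows from the present pose (tool down)"""
    if start is None:
        s=manip.sense(); R=Ro.from_quat(s['tool_rot']).as_matrix(); p=s['tcp_pos']*1000; a=np.degrees(np.arctan2(R[1,2],R[0,2]))
    else: p,a=np.array(start[:3],float),start[3]
    d=(psi-a+180)%360-180 if turn is None else turn
    w=d/n; A=0
    for k in range(n): A+=np.exp(1j*np.radians(a+w*k))
    D=(tgt[0]-p[0])+1j*(tgt[1]-p[1]); c=D/A   # c = tz + i*ty
    pts=[p[0]+1j*p[1]]
    for k in range(n): pts.append(pts[-1]+c*np.exp(1j*np.radians(a+w*k)))
    q=np.array(pts)
    print(f'n={n} row: tx {(p[2]-tgt[2])/n:.2f} ty {c.imag:.2f} tz {c.real:.2f} rx {-w:.2f} |step {abs(c):.1f}| from {p.round(1)} {a:.1f}  reach {abs(q).min():.0f}-{abs(q).max():.0f} mid {q[n//2]:.0f}')
E
python3 - <<'E'
from h import *
st()
plan((579,-280,110),84.1,20,turn=154)
plan((579,-280,110),-70,12)
plan((579,-280,110),84.1,18,start=(579,-280,230,-70),turn=154)
E
```

```text
t 0.15 tcp [ 214.7 -586.4  230.5] x [-0.     0.002 -1.   ] z [ 0.344 -0.939 -0.002] zyaw -69.9 F [ 0.1 -1.5  0.5] gap 85.7 q [-1.399  0.528  1.434  0.     1.181 -0.179]
n=20 row: tx 6.03 ty 19.66 tz 26.26 rx -7.70 |step 32.8| from [ 214.7 -586.4  230.5] -69.9  reach 624-777 mid 519-578j
n=12 row: tx 10.05 ty 37.27 tz -13.57 rx 0.01 |step 39.7| from [ 214.7 -586.4  230.5] -69.9  reach 587-643 mid 397-433j
n=18 row: tx 6.67 ty 0.00 tz 0.00 rx -8.56 |step 0.0| from [ 579. -280.  230.] -70.0  reach 643-643 mid 579-280j
```

Call:
move_arm --deltas '[85, 0, 19.7, 26.3, -7.7, 0, 0, 85, 0, 19.7, 26.3, -7.7, 0, 0, 85, 0, 19.7, 26.3, -7.7, 0, 0, 85, 0, 19.7, 26.3, -7.7, 0, 0, 85, 0, 19.7, 26.3, -7.7, 0, 0, 85, 0, 19.7, 26.3, -7.7, 0, 0, 85, 0, 19.7, 26.3, -7.7, 0, 0, 85, 0, 19.7, 26.3, -7.7, 0, 0, 85, 0, 19.7, 26.3, -7.7, 0, 0, 85, 0, 19.7, 26.3, -7.7, 0, 0]' --force 60

```text
t: 1.15
tcp_pos: [0.5204, -0.578, 0.2303]
tool_rot: [-0.045, 0.706, 0.046, 0.705]
force: [0.5, -0.1, -0.3]
finger_gap: 0.996
```

Call:
move_arm --deltas '[85, 8, 19.7, 26.3, -7.7, 0, 0, 85, 8, 19.7, 26.3, -7.7, 0, 0, 85, 8, 19.7, 26.3, -7.7, 0, 0, 85, 8, 19.7, 26.3, -7.7, 0, 0, 85, 8, 19.7, 26.3, -7.7, 0, 0, 85, 8, 19.7, 26.3, -7.7, 0, 0, 85, 8, 19.7, 26.3, -7.7, 0, 0, 85, 8, 19.7, 26.3, -7.7, 0, 0, 85, 8, 19.7, 26.3, -7.7, 0, 0, 85, 8, 19.7, 26.3, -7.7, 0, 0]'

```text
t: 2.15
tcp_pos: [0.5795, -0.2782, 0.1506]
tool_rot: [-0.475, 0.524, 0.475, 0.524]
force: [0.9, -1.0, -0.7]
finger_gap: 0.995
```

```bash
python3 - <<'E'
from h import *
st(); s=snap('wrist','w1'); st()
plan((579,-280,11),84.1,10)
E
```

```text
t 2.15 tcp [ 579.5 -278.2  150.6] x [-0.  0. -1.] z [0.097 0.995 0.   ] zyaw 84.46 F [ 0.9 -1.  -0.7] gap 85.0 q [-0.621  0.645  1.458  0.     1.04  -2.095]
t 2.2 tcp [ 574.8 -271.2  148.6] x [-0.009  0.009 -1.   ] z [0.091 0.996 0.008] zyaw 84.8 F [-3.6  3.8 -1.4] gap 85.1 q [-6.170e-01  6.430e-01  1.469e+00  2.000e-03  1.043e+00 -2.099e+00]
n=10 row: tx 13.76 ty -0.50 tz -0.83 rx 0.07 |step 1.0| from [ 574.8 -271.2  148.6] 84.8  reach 636-643 mid 577-276j
```

View pics/w1.png

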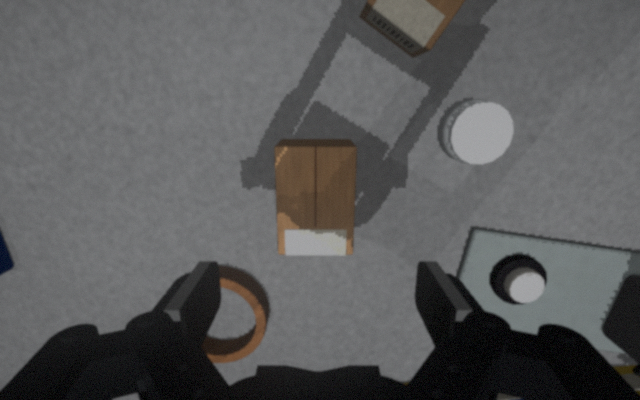

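Call:
move_arm --deltas '[85, 0, 0, 0, 8.57, 0, 0, 85, 0, 0, 0, 8.57, 0, 0, 85, 0, 0, 0, 8.57, 0, 0, 85, 0, 0, 0, 8.57, 0, 0, 85, 0, 0, 0, 8.57, 0, 0, 85, 0, 0, 0, 8.57, 0, 0, 85, 0, 0, 0, 8.57, 0, 0, 85, 0, 0, 0, 8.57, 0, 0, 85, 0, 0, 0, 8.57, 0, 0, 85, 0, 0, 0, 8.57, 0, 0]'

```text
t: 3.2
tcp_pos: [0.5795, -0.2799, 0.151]
tool_rot: [0.012, 0.707, -0.012, 0.707]
force: [-0.1, 0.0, -0.8]
finger_gap: 0.99
```

Call:
move_arm --deltas '[85, 0, 0, 0, 8.57, 0, 0, 85, 0, 0, 0, 8.57, 0, 0, 85, 0, 0, 0, 8.57, 0, 0, 85, 0, 0, 0, 8.57, 0, 0, 85, 0, 0, 0, 8.57, 0, 0, 85, 0, 0, 0, 8.57, 0, 0, 85, 0, 0, 0, 8.57, 0, 0, 85, 0, 0, 0, 8.57, 0, 0, 85, 0, 0, 0, 8.57, 0, 0, 85, 0, 0, 0, 8.57, 0, 0]'

```text
t: 4.2
tcp_pos: [0.5795, -0.2799, 0.151]
tool_rot: [0.49, 0.51, -0.49, 0.51]
force: [-0.1, 1.2, 0.0]
finger_gap: 0.995
```

Call:
move_arm --deltas '[85, 0, 0, 0, 8.57, 0, 0, 85, 0, 0, 0, 0, 0, 0, 85, 0, 0, 0, 0, 0, 0, 85, 0, 0, 0, 0, 0, 0]'

```text
t: 4.6
tcp_pos: [0.5796, -0.2799, 0.1511]
tool_rot: [-0.524, -0.474, 0.525, -0.474]
force: [0.1, 0.2, 0.2]
finger_gap: 0.995
```

```bash
python3 - <<'E'
from h import *
st(); s=snap('wrist','w2'); 
plan((579,-280,12),-95.9,8)
P=cloud(s)
print('tops', [ (world(s,u,v)*1000).round(0) for u,v in [(319,100),(319,200)]])
E
```

```text
t 4.6 tcp [ 579.6 -279.9  151.1] x [-0.  0. -1.] z [-0.1   -0.995 -0.   ] zyaw -95.76 F [0.1 0.2 0.2] gap 84.9 q [-0.623  0.645  1.455  0.     1.042  1.048]
n=8 row: tx 17.40 ty -0.08 tz 0.02 rx 0.01 |step 0.1| from [ 579.6 -279.9  151.2] -95.8  reach 643-644 mid 579-280j
tops [array([ 655., -288.,    1.]), array([ 583., -281.,   51.])]
```

View pics/w2.png

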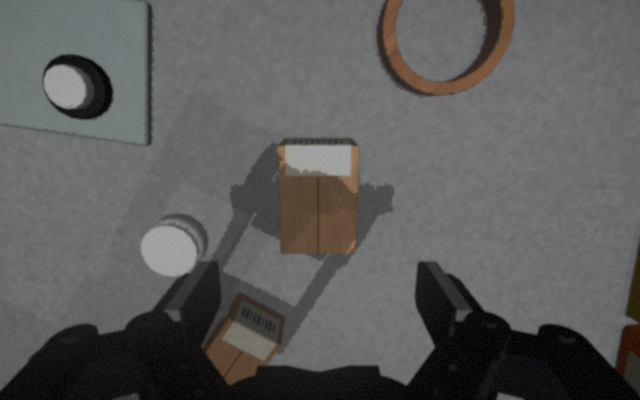

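```bash
python3 - <<'E'
from h import *
s=np.load('pics/w2.npz');P=cloud(s)
print('A',fit(P,s,(260,380,120,262),.044,.056))
E
```

```text
A (8634, np.float64(0.0502), array([ 581.3, -279.5]), array([60.1, 86.5]), 84.27)
```

Call:
move_arm --deltas '[85, 20, 0, 0, 0, 0, 0, 85, 20, 0, 0, 0, 0, 0, 85, 20, 0, 0, 0, 0, 0, 85, 20, 0, 0, 0, 0, 0, 85, 20, 0, 0, 0, 0, 0, 85, 20, 0, 0, 0, 0, 0, 85, 15, 0, 0, 0, 0, 0, 85, 8, 0, 0, 0, 0, 0, 85, 0, 0, 0, 0, 0, 0]'

```text
t: 5.55
tcp_pos: [0.579, -0.2794, 0.0072]
tool_rot: [-0.525, -0.475, 0.525, -0.473]
force: [0.1, 0.4, -0.3]
finger_gap: 0.995
```

Call:
move_arm --deltas '[85, 0, 2, 0, 0, 0, 0, 58, 0, 0, 0, 0, 0, 0, 58, 0, 0, 0, 0, 0, 0, 50, 0, 0, 0, 0, 0, 0, 50, 0, 0, 0, 0, 0, 0, 50, 0, 0, 0, 0, 0, 0, 50, 0, 0, 0, 0, 0, 0, 50, 0, 0, 0, 0, 0, 0]' --force 60

```text
t: 6.35
tcp_pos: [0.5825, -0.2805, 0.0096]
tool_rot: [0.525, 0.473, -0.525, 0.475]
force: [0.8, 0.0, 6.4]
finger_gap: 0.694
```

```bash
python3 - <<'E'
from h import *
st()
E
```

```text
t 6.35 tcp [ 582.5 -280.5    9.6] x [ 0.002 -0.001 -1.   ] z [-0.102 -0.995  0.001] zyaw -95.87 F [0.8 0.  6.4] gap 59.2 q [-0.621  0.846  1.511  0.     0.782  1.052]
```

Call:
move_arm --deltas '[50, -10, 0, 0, 0, 0, 0, 50, -20, 0, 0, 0, 0, 0, 50, -20, 0, 0, 0, 0, 0, 50, -20, 0, 0, 0, 0, 0, 50, -20, 0, 0, 0, 0, 0, 50, 0, 0, 0, 0, 0, 0, 50, 0, 0, 0, 0, 0, 0]'

```text
t: 7.05
tcp_pos: [0.5813, -0.2799, 0.0982]
tool_rot: [-0.525, -0.474, 0.525, -0.474]
force: [-0.1, 0.2, -2.6]
finger_gap: 0.697
```

```bash
python3 - <<'E'
from h import *
st(); plan((580,77,98),-14,16)
E
```

```text
t 7.05 tcp [ 581.3 -279.9   98.2] x [-0.  0. -1.] z [-0.102 -0.995 -0.   ] zyaw -95.87 F [-0.1  0.2 -2.6] gap 59.6 q [-0.622  0.716  1.484 -0.     0.942  1.052]
n=16 row: tx 0.01 ty 12.99 tz -20.55 rx -5.12 |step 24.3| from [ 581.3 -279.9   98.2] -95.9  reach 585-661 mid 647-101j
```

```bash
python3 - <<'E'
from h import *
plan((580,77,98),-95.9,15); plan((580,77,57),-14,14,start=(580,77,98,-95.9))
E
```

```text
n=15 row: tx 0.01 ty -2.52 tz -23.66 rx 0.00 |step 23.8| from [ 581.3 -279.9   98.2] -95.9  reach 580-645 mid 581-113j
n=14 row: tx 2.93 ty 0.00 tz -0.00 rx -5.85 |step 0.0| from [580.  77.  98.] -95.9  reach 585-585 mid 580+77j
```

Call:
move_arm --deltas '[50, 0, -2.5, -23.7, 0, 0, 0, 50, 0, -2.5, -23.7, 0, 0, 0, 50, 0, -2.5, -23.7, 0, 0, 0, 50, 0, -2.5, -23.7, 0, 0, 0, 50, 0, -2.5, -23.7, 0, 0, 0, 50, 0, -2.5, -23.7, 0, 0, 0, 50, 0, -2.5, -23.7, 0, 0, 0, 50, 0, -2.5, -23.7, 0, 0, 0, 50, 0, -2.5, -23.7, 0, 0, 0, 50, 0, -2.5, -23.7, 0, 0, 0]'

```text
t: 8.05
tcp_pos: [0.5796, -0.0405, 0.0966]
tool_rot: [-0.524, -0.475, 0.526, -0.473]
force: [-0.5, -0.2, -2.6]
finger_gap: 0.698
```

Call:
move_arm --deltas '[50, 0, -2.5, -23.7, 0, 0, 0, 50, 0, -2.5, -23.7, 0, 0, 0, 50, 0, -2.5, -23.7, 0, 0, 0, 50, 0, -2.5, -23.7, 0, 0, 0, 50, 0, -2.5, -23.7, 0, 0, 0, 50, 3, 0, 0, -5.8, 0, 0, 50, 3, 0, 0, -5.8, 0, 0, 50, 3, 0, 0, -5.8, 0, 0, 50, 3, 0, 0, -5.8, 0, 0, 50, 3, 0, 0, -5.8, 0, 0]'

```text
t: 9.05
tcp_pos: [0.5793, 0.0775, 0.0814]
tool_rot: [0.388, 0.592, -0.389, 0.59]
force: [1.4, -0.3, -1.9]
finger_gap: 0.695
```

Call:
move_arm --deltas '[50, 3, 0, 0, -5.8, 0, 0, 50, 3, 0, 0, -5.8, 0, 0, 50, 3, 0, 0, -5.8, 0, 0, 50, 3, 0, 0, -5.8, 0, 0, 50, 3, 0, 0, -5.8, 0, 0, 50, 3, 0, 0, -5.8, 0, 0, 50, 3, 0, 0, -5.8, 0, 0, 50, 3, 0, 0, -5.8, 0, 0, 50, 2, 0, 0, -5.8, 0, 0, 50, 0, 0, 0, 0, 0, 0]'

```text
t: 10.05
tcp_pos: [0.5791, 0.0774, 0.0555]
tool_rot: [0.09, 0.703, -0.09, 0.7]
force: [0.3, 0.9, -1.7]
finger_gap: 0.697
```

```bash
python3 - <<'E'
from h import *
st(); s=snap('top','t3'); s2=snap('scene','s3'); s3=snap('wrist','w3'); st()
P=cloud(s)
im=cv2.imread('pics/t3.png'); im2=cv2.imread('pics/s3.png')
cv2.imwrite('pics/c3.png',np.hstack([cv2.resize(im[110:230,240:360],(400,400)),cv2.resize(im2[160:290,220:350],(400,400))]))
E
```

```text
t 10.05 tcp [579.1  77.4  55.5] x [-0.004  0.    -1.   ] z [ 0.967 -0.254 -0.004] zyaw -14.69 F [ 0.3  0.9 -1.7] gap 59.5 q [-0.058  0.723  1.662 -0.     0.761  0.198]
t 10.2 tcp [580.1  77.4  56.5] x [-0.002  0.    -1.   ] z [ 0.967 -0.255 -0.002] zyaw -14.77 F [ 0.2 -0.5 -1.5] gap 59.3 q [-0.058  0.721  1.661 -0.     0.761  0.2  ]
```

View pics/c3.png

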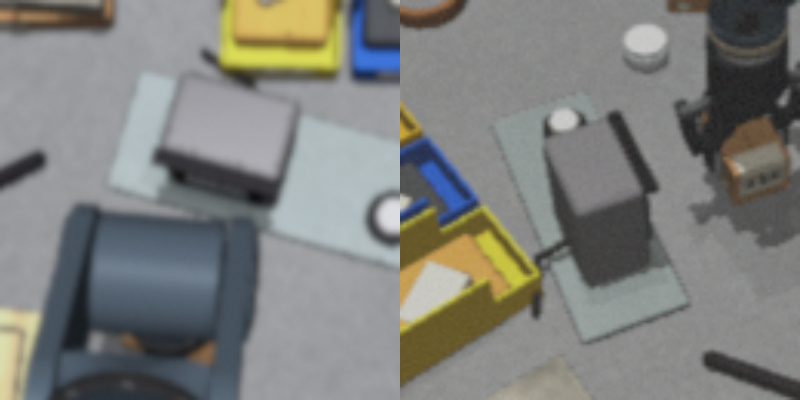

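View pics/w3.png

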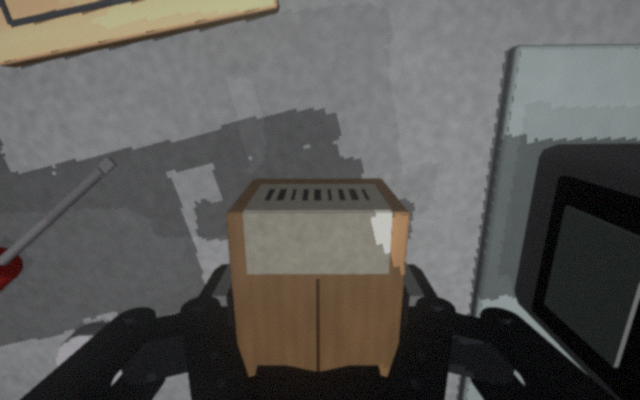

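```bash
python3 - <<'E'
from h import *
s=np.load('pics/w3.npz');P=cloud(s)
print(fit(P,s,(215,420,195,390),.085,.11), manip.sense()['tcp_pos'])
Q=P[210:360,240:390].reshape(-1,3);Q=Q[Q[:,2]>.08]; A=np.c_[Q[:,:2],np.ones(len(Q))]; print(np.linalg.lstsq(A,Q[:,2],rcond=None)[0])
E
```

```text
(29846, np.float64(0.0968), array([582.1,  86. ]), array([66.7, 75.3]), 75.6) [0.58010348 0.07740778 0.05653416]
[0.0239193  0.09708652 0.07450448]
```

Call:
move_arm --deltas '[50, 0, 0, 0, 0, 0, 0, 50, 0, 0, 0, 0, 0, 0, 50, 0, 0, 0, 0, 0, 0, 50, 0, 0, 0, 0, 0, 0, 50, 0, 0, 0, 0, 0, 0, 50, 0, 0, 0, 0, 0, 0, 50, 0, 0, 0, 0, 0, 0, 50, 0, 0, 0, 0, 0, 0, 50, 0, 0, 0, 0, 0, 0, 50, 0, 0, 0, 0, 0, 0]'

```text
t: 11.2
tcp_pos: [0.5807, 0.0774, 0.0573]
tool_rot: [0.09, 0.701, -0.09, 0.701]
force: [0.3, -0.0, -1.8]
finger_gap: 0.699
```

Call:
move_arm --deltas '[50, 0, 0, 0, 0, 0, 0, 50, 0, 0, 0, 0, 0, 0, 50, 0, 0, 0, 0, 0, 0, 50, 0, 0, 0, 0, 0, 0, 50, 0, 0, 0, 0, 0, 0, 50, 0, 0, 0, 0, 0, 0, 50, 0, 0, 0, 0, 0, 0, 50, 0, 0, 0, 0, 0, 0, 50, 0, 0, 0, 0, 0, 0, 50, 0, 0, 0, 0, 0, 0]'

```text
t: 12.2
tcp_pos: [0.5807, 0.0774, 0.0573]
tool_rot: [0.09, 0.701, -0.09, 0.701]
force: [0.0, 0.3, -1.6]
finger_gap: 0.696
```

Call:
move_arm --deltas '[50, 0, 0, 0, 0, 0, 0, 50, 0, 0, 0, 0, 0, 0, 50, 0, 0, 0, 0, 0, 0, 50, 0, 0, 0, 0, 0, 0]'

```text
t: 12.6
tcp_pos: [0.5807, 0.0774, 0.0573]
tool_rot: [0.09, 0.701, -0.09, 0.701]
force: [-1.2, 0.1, -2.3]
finger_gap: 0.696
```

```bash
python3 - <<'E'
from h import *
st(); plan((568,80,57),-104,16)
E
```

```text
t 12.6 tcp [580.7  77.4  57.3] x [ 0.  0. -1.] z [ 0.967 -0.253  0.   ] zyaw -14.67 F [-1.2  0.1 -2.3] gap 59.5 q [-0.058  0.72   1.661  0.     0.761  0.198]
n=16 row: tx 0.02 ty -0.63 tz -0.63 rx 5.58 |step 0.9| from [580.7  77.4  57.3] -14.7  reach 574-586 mid 574+76j
```

```bash
python3 - <<'E'
from h import *
s=snap('wrist','w4');P=cloud(s)
for v in range(190,370,12): print(v,(P[v,300]*1000).round(1),(P[v,350]*1000).round(1))
E
```

```text
190 [585.8 119.1  71.7] [604.8 114.3  72.5]
202 [586.5 118.8  87.6] [603.4 114.4  87.5]
214 [586.8 118.   98.4] [602.3 114.4  99.6]
226 [585.8 114.1  98.5] [601.4 109.7  97.8]
238 [584.3 109.4  96.8] [600.4 105.4  97.3]
250 [583.5 105.8  98.3] [599.5 101.7  98.4]
262 [582.3 101.6  98.2] [598.5  97.4  98.4]
274 [580.8  96.6  97. ] [597.5  93.1  98.5]
286 [580.   93.3  99. ] [596.4  88.1  97.7]
298 [578.5  88.1  97.9] [595.4  84.   98.4]
310 [577.3  83.8  98.5] [594.1  78.   96.6]
322 [575.7  78.   97.1] [593.1  74.1  98. ]
334 [574.5  73.7  98. ] [592.   69.   97.8]
346 [573.   68.4  97.6] [590.8  63.9  97.8]
358 [571.4  62.7  97. ] [589.6  58.8  97.9]
```

Call:
move_arm --deltas '[50, 0, -0.6, -0.6, 5.6, 0, 0, 50, 0, -0.6, -0.6, 5.6, 0, 0, 50, 0, -0.6, -0.6, 5.6, 0, 0, 50, 0, -0.6, -0.6, 5.6, 0, 0, 50, 0, -0.6, -0.6, 5.6, 0, 0, 50, 0, -0.6, -0.6, 5.6, 0, 0, 50, 0, -0.6, -0.6, 5.6, 0, 0, 50, 0, -0.6, -0.6, 5.6, 0, 0, 50, 0, -0.6, -0.6, 5.6, 0, 0, 50, 0, -0.6, -0.6, 5.6, 0, 0]'

```text
t: 13.65
tcp_pos: [0.5726, 0.0767, 0.0574]
tool_rot: [0.41, 0.576, -0.41, 0.576]
force: [0.5, 0.5, -2.6]
finger_gap: 0.694
```

Call:
move_arm --deltas '[50, 0, -0.6, -0.6, 5.6, 0, 0, 50, 0, -0.6, -0.6, 5.6, 0, 0, 50, 0, -0.6, -0.6, 5.6, 0, 0, 50, 0, -0.6, -0.6, 5.6, 0, 0, 50, 0, -0.6, -0.6, 5.6, 0, 0, 50, 0, -0.6, -0.6, 5.6, 0, 0, 50, 0, 0, 0, 0, 0, 0, 50, 0, 0, 0, 0, 0, 0, 50, 0, 0, 0, 0, 0, 0, 50, 0, 0, 0, 0, 0, 0]'

```text
t: 14.65
tcp_pos: [0.5687, 0.0798, 0.0573]
tool_rot: [0.558, 0.434, -0.558, 0.434]
force: [-0.3, 0.3, -3.0]
finger_gap: 0.691
```

```bash
python3 - <<'E'
from h import *
st(); s=snap('wrist','w5');P=cloud(s)
for v in range(200,370,30): print(v,(P[v,300]*1000).round(1),(P[v,350]*1000).round(1))
E
```

```text
t 14.65 tcp [568.7  79.8  57.3] x [ 0. -0. -1.] z [-0.246 -0.969  0.   ] zyaw -104.23 F [-0.3  0.3 -3. ] gap 59.0 q [-0.055  0.71   1.691 -0.     0.741  1.764]
200 [610.9  76.6  84.7] [606.7  59.3  85.3]
230 [604.8  77.6  98. ] [600.5  61.8  97.3]
260 [594.6  80.3  98.4] [590.5  64.1  98.5]
290 [583.7  83.2  98.7] [578.4  66.7  96.9]
320 [571.6  86.5  97.9] [567.1  69.3  97.7]
350 [558.9  90.   97.6] [555.1  72.   98.5]
```

View pics/w5.png

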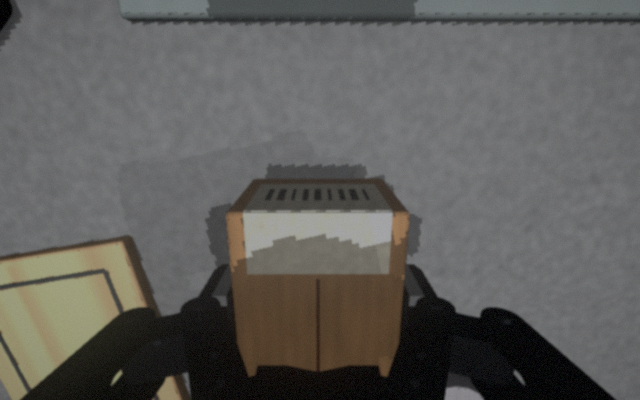

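Call:
move_arm --deltas '[50, 0, 0, 0, 0, 0, 0, 50, 0, 0, 0, 0, 0, 0, 50, 0, 0, 0, 0, 0, 0, 50, 0, 0, 0, 0, 0, 0, 50, 0, 0, 0, 0, 0, 0, 50, 0, 0, 0, 0, 0, 0, 50, 0, 0, 0, 0, 0, 0, 50, 0, 0, 0, 0, 0, 0, 50, 0, 0, 0, 0, 0, 0, 50, 0, 0, 0, 0, 0, 0]'

```text
t: 15.7
tcp_pos: [0.5687, 0.0799, 0.0573]
tool_rot: [-0.558, -0.434, 0.558, -0.434]
force: [-0.1, 0.1, -2.9]
finger_gap: 0.694
```

Call:
move_arm --deltas '[50, 0, 0, 0, 0, 0, 0, 50, 0, 0, 0, 0, 0, 0, 50, 0, 0, 0, 0, 0, 0, 50, 0, 0, 0, 0, 0, 0, 50, 0, 0, 0, 0, 0, 0, 50, 0, 0, 0, 0, 0, 0, 50, 0, 0, 0, 0, 0, 0, 50, 0, 0, 0, 0, 0, 0, 50, 0, 0, 0, 0, 0, 0, 50, 0, 0, 0, 0, 0, 0]'

```text
t: 16.7
tcp_pos: [0.5687, 0.0799, 0.0573]
tool_rot: [-0.558, -0.434, 0.558, -0.434]
force: [-0.1, 0.2, -1.8]
finger_gap: 0.698
```

Call:
move_arm --deltas '[50, 0, 0, 0, 0, 0, 0, 50, 0, 0, 0, 0, 0, 0, 50, 0, 0, 0, 0, 0, 0, 50, 0, 0, 0, 0, 0, 0]'

```text
t: 17.1
tcp_pos: [0.5687, 0.0799, 0.0573]
tool_rot: [0.558, 0.434, -0.558, 0.434]
force: [1.0, -0.3, -2.1]
finger_gap: 0.693
```

```bash
python3 - <<'E'
from h import *
st(); s=snap('wrist','w6');P=cloud(s)
for v in range(230,370,40): print(v,(P[v,300]*1000).round(1),(P[v,350]*1000).round(1))
E
```

```text
t 17.1 tcp [568.7  79.9  57.3] x [ 0.  0. -1.] z [-0.247 -0.969 -0.   ] zyaw -104.27 F [ 1.  -0.3 -2.1] gap 59.2 q [-0.055  0.71   1.691  0.     0.741  1.765]
230 [604.6  77.6  97.8] [600.9  61.8  98.4]
270 [590.7  81.4  97.9] [586.6  65.   98. ]
310 [575.5  85.5  97.9] [571.3  68.4  98. ]
350 [558.8  90.   97.6] [554.4  72.2  97.8]
```

Call:
move_arm --deltas '[50, 10, 0, 0, 0, 0, 0, 50, 12, 0, 0, 0, 0, 0, 50, 12, 0, 0, 0, 0, 0, 50, 8, 0, 0, 0, 0, 0, 50, 4, 0, 0, 0, 0, 0, 50, 1.7, 0, 0, 0, 0, 0, 50, 0, 0, 0, 0, 0, 0, 50, 0, 0, 0, 0, 0, 0]'

```text
t: 17.95
tcp_pos: [0.5686, 0.0799, 0.0097]
tool_rot: [-0.558, -0.434, 0.558, -0.434]
force: [-0.7, -0.3, -0.4]
finger_gap: 0.697
```

Call:
move_arm --deltas '[85, 0, 0, 0, 0, 0, 0, 85, 0, 0, 0, 0, 0, 0, 85, 0, 0, 0, 0, 0, 0, 85, 0, 0, 0, 0, 0, 0, 85, 0, 0, 0, 0, 0, 0, 85, -10, 0, 0, 0, 0, 0, 85, -20, 0, 0, 0, 0, 0, 85, -20, 0, 0, 0, 0, 0, 85, -20, 0, 0, 0, 0, 0, 85, -20, 0, 0, 0, 0, 0]'

```text
t: 18.95
tcp_pos: [0.5687, 0.0799, 0.1011]
tool_rot: [0.558, 0.434, -0.558, 0.434]
force: [0.1, 0.0, -0.4]
finger_gap: 0.995
```

```bash
python3 - <<'E'
from h import *
st(); s=snap('wrist','w7');P=cloud(s)
print(fit(P,s,(180,480,100,300),.044,.056))
E
```

```text
t 18.95 tcp [568.7  79.9 101.1] x [ 0.001 -0.    -1.   ] z [-0.247 -0.969 -0.   ] zyaw -104.27 F [ 0.1  0.  -0.4] gap 85.0 q [-0.055  0.639  1.671  0.     0.831  1.765]
(12627, np.float64(0.0502), array([567.5,  81. ]), array([60.2, 86.8]), 75.87)
```

View pics/w7.png

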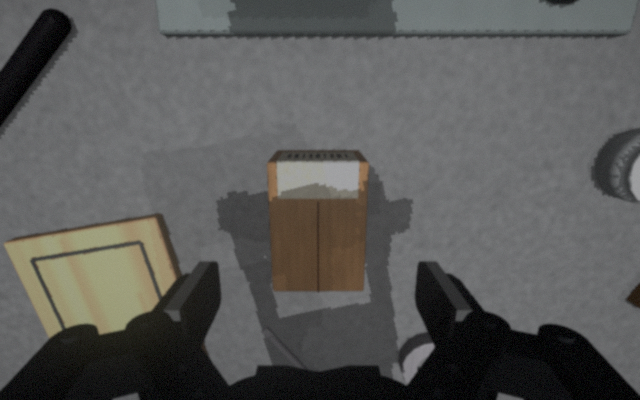

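Call:
move_arm --deltas '[85, 0, 0, 0, -8.57, 0, 0, 85, 0, 0, 0, -8.57, 0, 0, 85, 0, 0, 0, -8.57, 0, 0, 85, 0, 0, 0, -8.57, 0, 0, 85, 0, 0, 0, -8.57, 0, 0, 85, 0, 0, 0, -8.57, 0, 0, 85, 0, 0, 0, -8.57, 0, 0, 85, 0, 0, 0, -8.57, 0, 0, 85, 0, 0, 0, -8.57, 0, 0, 85, 0, 0, 0, -8.57, 0, 0]'

```text
t: 20.0
tcp_pos: [0.5686, 0.0799, 0.0998]
tool_rot: [0.112, 0.698, -0.112, 0.698]
force: [-0.7, -0.7, -0.1]
finger_gap: 0.997
```

Call:
move_arm --deltas '[85, 0, 0, 0, -8.57, 0, 0, 85, 0, 0, 0, -8.57, 0, 0, 85, 0, 0, 0, -8.57, 0, 0, 85, 0, 0, 0, -8.57, 0, 0, 85, 0, 0, 0, -8.57, 0, 0, 85, 0, 0, 0, -8.57, 0, 0, 85, 0, 0, 0, -8.57, 0, 0, 85, 0, 0, 0, -8.57, 0, 0, 85, 0, 0, 0, -8.57, 0, 0, 85, 0, 0, 0, -8.57, 0, 0]'

```text
t: 21.0
tcp_pos: [0.5686, 0.0799, 0.0998]
tool_rot: [-0.393, 0.588, 0.393, 0.588]
force: [-0.2, -0.2, 0.4]
finger_gap: 0.997
```

Call:
move_arm --deltas '[85, 0, 0, 0, -8.57, 0, 0, 85, 0, 0, 0, 0, 0, 0, 85, 0, 0, 0, 0, 0, 0, 85, 0, 0, 0, 0, 0, 0]'

```text
t: 21.4
tcp_pos: [0.5687, 0.0799, 0.0997]
tool_rot: [-0.433, 0.559, 0.433, 0.559]
force: [1.2, -0.7, 0.2]
finger_gap: 0.996
```

```bash
python3 - <<'E'
from h import *
st(); plan((567.5,81,10),75.9,6)
E
```

```text
t 21.4 tcp [568.7  79.9  99.7] x [ 0.  0. -1.] z [0.249 0.968 0.   ] zyaw 75.58 F [ 1.2 -0.7  0.2] gap 85.0 q [-0.055  0.642  1.672  0.     0.828 -1.374]
n=6 row: tx 14.94 ty 0.24 tz 0.13 rx -0.05 |step 0.3| from [568.7  79.9  99.7] 75.6  reach 573-574 mid 568+80j
```

Call:
move_arm --deltas '[85, 20, 1.5, 0, 0, 0, 0, 85, 20, 0, 0, 0, 0, 0, 85, 20, 0, 0, 0, 0, 0, 85, 20, 0, 0, 0, 0, 0, 85, 9.5, 0, 0, 0, 0, 0, 85, 0, 0, 0, 0, 0, 0, 58, 0, 0, 0, 0, 0, 0, 58, 0, 0, 0, 0, 0, 0, 50, 0, 0, 0, 0, 0, 0, 50, 0, 0, 0, 0, 0, 0]' --force 60

```text
t: 22.4
tcp_pos: [0.5681, 0.0802, 0.0113]
tool_rot: [-0.434, 0.558, 0.433, 0.559]
force: [-0.8, -0.4, 4.5]
finger_gap: 0.693
```

Call:
move_arm --deltas '[50, 0, 0, 0, 0, 0, 0, 50, 0, 0, 0, 0, 0, 0, 50, 0, 0, 0, 0, 0, 0, 50, -8, 0, 0, 0, 0, 0, 50, -13, 0, 0, 0, 0, 0, 50, -13, 0, 0, 0, 0, 0, 50, -13, 0, 0, 0, 0, 0, 50, 0, 0, 0, 0, 0, 0, 50, 0, 0, 0, 0, 0, 0]'

```text
t: 23.3
tcp_pos: [0.5676, 0.0802, 0.0578]
tool_rot: [-0.434, 0.558, 0.434, 0.559]
force: [0.1, -1.2, -2.0]
finger_gap: 0.698
```

```bash
python3 - <<'E'
from h import *
st(); s=snap('wrist','w8');P=cloud(s)
for v in range(230,370,40): print(v,(P[v,300]*1000).round(1),(P[v,350]*1000).round(1))
plan((580,77,57.3),-14.2,16)
E
```

```text
t 23.3 tcp [567.6  80.2  57.8] x [ 0.001 -0.    -1.   ] z [0.247 0.969 0.   ] zyaw 75.7 F [ 0.1 -1.2 -2. ] gap 59.6 q [-0.054  0.708  1.694  0.     0.738 -1.376]
230 [535.1  83.5  96.6] [539.3  99.6  96.4]
270 [549.1  79.8  97.2] [553.5  96.4  96.8]
310 [564.8  75.5  96.6] [568.5  92.9  97.7]
350 [581.6  70.9  96.5] [586.   89.1  96.8]
n=16 row: tx -0.00 ty -0.68 tz 0.62 rx 5.62 |step 0.9| from [567.1  80.3  57.2] 75.7  reach 573-585 mid 574+81j
```

View pics/w8.png

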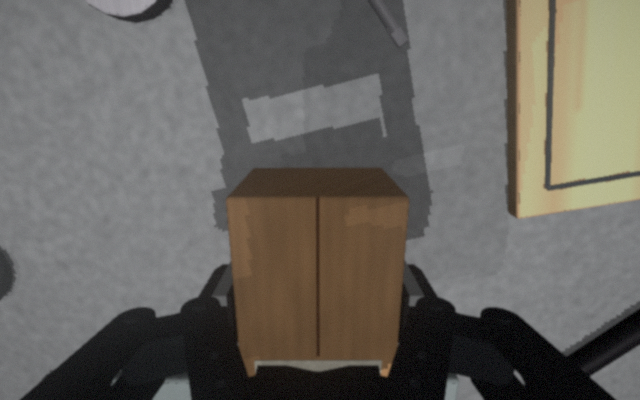

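Call:
move_arm --deltas '[50, 0, -0.7, 0.6, 5.6, 0, 0, 50, 0, -0.7, 0.6, 5.6, 0, 0, 50, 0, -0.7, 0.6, 5.6, 0, 0, 50, 0, -0.7, 0.6, 5.6, 0, 0, 50, 0, -0.7, 0.6, 5.6, 0, 0, 50, 0, -0.7, 0.6, 5.6, 0, 0, 50, 0, -0.7, 0.6, 5.6, 0, 0, 50, 0, -0.7, 0.6, 5.6, 0, 0, 50, 0, -0.7, 0.6, 5.6, 0, 0, 50, 0, -0.7, 0.6, 5.6, 0, 0]'

```text
t: 24.35
tcp_pos: [0.5755, 0.0804, 0.0562]
tool_rot: [-0.119, 0.698, 0.12, 0.696]
force: [-0.4, -0.4, -2.4]
finger_gap: 0.695
```

Call:
move_arm --deltas '[50, 0, -0.7, 0.6, 5.6, 0, 0, 50, 0, -0.7, 0.6, 5.6, 0, 0, 50, 0, -0.7, 0.6, 5.6, 0, 0, 50, 0, -0.7, 0.6, 5.6, 0, 0, 50, 0, -0.7, 0.6, 5.6, 0, 0, 50, 0, -0.7, 0.6, 5.6, 0, 0, 50, 0, 0, 0, 0, 0, 0, 50, 0, 0, 0, 0, 0, 0, 50, 0, 0, 0, 0, 0, 0, 50, 0, 0, 0, 0, 0, 0]'

```text
t: 25.35
tcp_pos: [0.5799, 0.0767, 0.057]
tool_rot: [0.085, 0.702, -0.085, 0.702]
force: [-0.3, -0.1, -2.0]
finger_gap: 0.694
```

Call:
move_arm --deltas '[50, 0, 0, 0, 0, 0, 0, 50, 0, 0, 0, 0, 0, 0, 50, 0, 0, 0, 0, 0, 0, 50, 0, 0, 0, 0, 0, 0, 50, 0, 0, 0, 0, 0, 0, 50, 0, 0, 0, 0, 0, 0, 50, 0, 0, 0, 0, 0, 0, 50, 0, 0, 0, 0, 0, 0, 50, 0, 0, 0, 0, 0, 0, 50, 0, 0, 0, 0, 0, 0]'

```text
t: 26.35
tcp_pos: [0.58, 0.0766, 0.0571]
tool_rot: [0.086, 0.702, -0.086, 0.702]
force: [1.7, 0.1, -3.0]
finger_gap: 0.696
```

```bash
python3 - <<'E'
from h import *
st(); s=snap('wrist','w9');P=cloud(s)
for v in range(230,370,40): print(v,(P[v,300]*1000).round(1),(P[v,350]*1000).round(1))
E
```

```text
t 26.35 tcp [580.   76.6  57.1] x [-0.  0. -1.] z [ 0.971 -0.24  -0.   ] zyaw -13.9 F [ 1.7  0.1 -3. ] gap 59.4 q [-0.06   0.72   1.663  0.     0.759  0.183]
230 [583.8 111.   95.4] [600.  107.2  95.9]
270 [580.3  97.3  96.9] [596.9  92.3  95.2]
310 [576.3  81.9  96.7] [593.5  77.3  96.3]
350 [571.5  64.   95.2] [589.8  60.4  96.2]
```

Call:
move_arm --deltas '[50, 0, 0, 0, 0, 0, 0, 50, 0, 0, 0, 0, 0, 0, 50, 0, 0, 0, 0, 0, 0, 50, 0, 0, 0, 0, 0, 0, 50, 0, 0, 0, 0, 0, 0, 50, 0, 0, 0, 0, 0, 0, 50, 0, 0, 0, 0, 0, 0, 50, 0, 0, 0, 0, 0, 0, 50, 0, 0, 0, 0, 0, 0, 50, 0, 0, 0, 0, 0, 0]'

```text
t: 27.4
tcp_pos: [0.58, 0.0767, 0.0571]
tool_rot: [0.086, 0.702, -0.086, 0.702]
force: [-0.0, 0.1, -2.7]
finger_gap: 0.695
```

Call:
move_arm --deltas '[50, 0, 0, 0, 0, 0, 0, 50, 0, 0, 0, 0, 0, 0, 50, 0, 0, 0, 0, 0, 0]'

```text
t: 27.7
tcp_pos: [0.58, 0.0766, 0.0571]
tool_rot: [0.086, 0.702, -0.086, 0.702]
force: [0.7, 0.2, -2.3]
finger_gap: 0.692
```

```bash
python3 - <<'E'
from h import *
st(); s=snap('wrist','w10');P=cloud(s)
for v in range(230,370,40): print(v,(P[v,300]*1000).round(1),(P[v,350]*1000).round(1))
plan((520.4,261.4,100),85.7,16)
E
```

```text
t 27.7 tcp [580.   76.6  57.1] x [-0. -0. -1.] z [ 0.971 -0.24  -0.   ] zyaw -13.9 F [ 0.7  0.2 -2.3] gap 59.1 q [-0.06   0.72   1.663 -0.     0.759  0.183]
230 [583.8 110.8  95.1] [600.  106.9  95.3]
270 [580.2  96.9  96.1] [596.9  92.9  96.3]
310 [576.3  82.1  97. ] [593.5  77.1  96. ]
350 [571.6  64.5  95.8] [589.8  60.6  96.5]
n=16 row: tx -2.68 ty 13.34 tz 3.55 rx -6.22 |step 13.8| from [580.   76.7  57.1] -13.9  reach 582-621 mid 593+183j
```

View pics/w10.png

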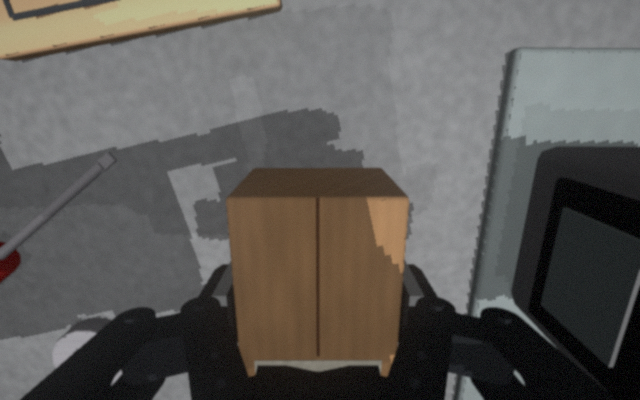

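Call:
move_arm --deltas '[50, -2.7, 13.3, 3.5, -6.22, 0, 0, 50, -2.7, 13.3, 3.5, -6.22, 0, 0, 50, -2.7, 13.3, 3.5, -6.22, 0, 0, 50, -2.7, 13.3, 3.5, -6.22, 0, 0, 50, -2.7, 13.3, 3.5, -6.22, 0, 0, 50, -2.7, 13.3, 3.5, -6.22, 0, 0, 50, -2.7, 13.3, 3.5, -6.22, 0, 0, 50, -2.7, 13.3, 3.5, -6.22, 0, 0, 50, -2.7, 13.3, 3.5, -6.22, 0, 0, 50, -2.7, 13.3, 3.5, -6.22, 0, 0]'

```text
t: 28.75
tcp_pos: [0.5815, 0.2081, 0.0842]
tool_rot: [-0.291, 0.645, 0.291, 0.645]
force: [0.5, 0.3, -1.9]
finger_gap: 0.696
```

Call:
move_arm --deltas '[50, -2.7, 13.3, 3.5, -6.22, 0, 0, 50, -2.7, 13.3, 3.5, -6.22, 0, 0, 50, -2.7, 13.3, 3.5, -6.22, 0, 0, 50, -2.7, 13.3, 3.5, -6.22, 0, 0, 50, -2.7, 13.3, 3.5, -6.22, 0, 0, 50, -2.7, 13.3, 3.5, -6.22, 0, 0, 50, 0, 0, 0, 0, 0, 0, 50, 0, 0, 0, 0, 0, 0, 50, 0, 0, 0, 0, 0, 0]'

```text
t: 29.65
tcp_pos: [0.5212, 0.2605, 0.1003]
tool_rot: [-0.48, 0.519, 0.48, 0.52]
force: [0.1, 0.2, -2.1]
finger_gap: 0.695
```

```bash
python3 - <<'E'
from h import *
st(); s=snap('wrist','w11');P=cloud(s)
for v in range(230,370,40): print(v,(P[v,300]*1000).round(1),(P[v,350]*1000).round(1))
E
```

```text
t 29.65 tcp [521.2 260.5 100.3] x [ 0.001  0.    -1.   ] z [0.078 0.997 0.   ] zyaw 85.51 F [ 0.1  0.2 -2.1] gap 59.4 q [ 0.272  0.649  1.65  -0.     0.842 -1.22 ]
230 [489.1 257.9 138.5] [490.1 274.4 139.1]
270 [447.8 267.  243. ] [504.8 273.7 139.2]
310 [519.1 255.1 139.7] [520.8 272.9 139.2]
350 [536.5 253.5 139.4] [538.1 272.  139.2]
```

View pics/w11.png

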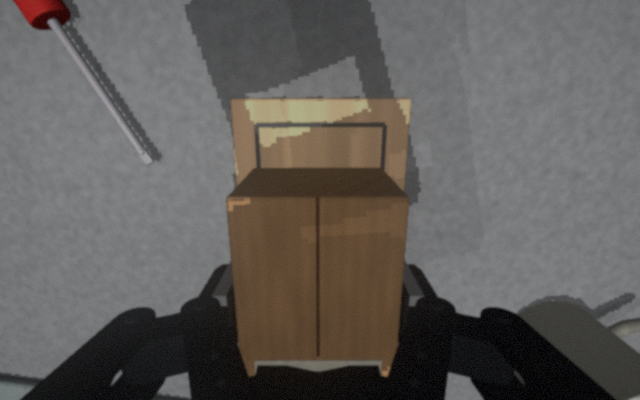

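```bash
python3 - <<'E'
from h import *
s=np.load('pics/w11.npz')
W=lambda u,v,z:(world(s,u,v,z)[:2]*1000)
a,b=W(231.5,98.5,.012),W(410.5,98.5,.012); print(a,b,np.hypot(*(a-b)),np.degrees(np.arctan2(*(b-a)[::-1])))
ax=np.array([np.cos(np.radians(-4.4)),np.sin(np.radians(-4.4))]); print('c from edge',(a+b)/2+75*ax)
a,b=W(257.5,124.5,.012),W(385,124.5,.012); print(a,b,np.hypot(*(a-b)),np.degrees(np.arctan2(*(b-a)[::-1]))); print('c from outline',(a+b)/2+57*ax)
a,b=W(228.5,197,.1392),W(407.5,197,.1392); print('carton',a,b,np.hypot(*(a-b)),np.degrees(np.arctan2(*(b-a)[::-1])),(a+b)/2+43*ax)
E
```

```text
[443.33185612 210.5987241 ] [452.47657982 327.63009863] 117.38811096462648 85.53203922701941
c from edge [522.68317438 263.36048425]
[461.19845248 225.43197775] [467.85244605 310.64778824] 85.47520100744048 85.53517433746457
c from outline [521.35745614 263.66689839]
carton [475.66373876 236.08896597] [480.12882491 293.39484562] 57.47956886132224 85.54470232975055 [520.76955018 261.44298759]
```

Call:
move_arm --deltas '[50, 10, -0.8, 1.5, 0, 0, 0, 50, 15, 0, 0, 0, 0, 0, 50, 15, 0, 0, 0, 0, 0, 50, 15, 0, 0, 0, 0, 0, 50, 10, 0, 0, 0, 0, 0, 50, 6, 0, 0, 0, 0, 0, 50, 4, 0, 0, 0, 0, 0, 50, 1.5, 0, 0, 0, 0, 0, 50, 0, 0, 0, 0, 0, 0, 50, 0, 0, 0, 0, 0, 0]'

```text
t: 30.7
tcp_pos: [0.5215, 0.2623, 0.0243]
tool_rot: [-0.481, 0.518, 0.48, 0.519]
force: [-0.2, 0.5, -1.3]
finger_gap: 0.699
```

```bash
python3 - <<'E'
from h import *
st(); s=snap('wrist','w12');P=cloud(s)
for v in range(230,370,40): print(v,(P[v,300]*1000).round(1),(P[v,350]*1000).round(1))
E
```

```text
t 30.7 tcp [521.5 262.3  24.3] x [ 0.001  0.    -1.   ] z [0.076 0.997 0.   ] zyaw 85.62 F [-0.2  0.5 -1.3] gap 59.7 q [ 0.275  0.773  1.676  0.     0.692 -1.22 ]
230 [489.3 259.6  62.8] [490.  276.1  64. ]
270 [504.4 258.2  62.2] [505.3 275.5  62.9]
310 [519.8 256.8  63.1] [521.5 274.7  62.6]
350 [537.1 255.3  63.1] [538.6 273.9  63. ]
```

Nearly down (top 62.9, should be 62.0). Lower 0.6 and release gently.

Call:
move_arm --deltas '[50, 0.7, 0, 0, 0, 0, 0, 50, 0, 0, 0, 0, 0, 0, 62, 0, 0, 0, 0, 0, 0, 70, 0, 0, 0, 0, 0, 0, 85, 0, 0, 0, 0, 0, 0, 85, 0, 0, 0, 0, 0, 0, 85, -15, 0, 0, 0, 0, 0, 85, -25, 0, 0, 0, 0, 0, 85, -25, 0, 0, 0, 0, 0, 85, -25, 0, 0, 0, 0, 0]'

```text
t: 31.75
tcp_pos: [0.5211, 0.2622, 0.115]
tool_rot: [-0.481, 0.519, 0.48, 0.519]
force: [0.4, -0.5, -0.8]
finger_gap: 0.994
```

Call:
move_arm --deltas '[85, -20, 0, 0, 0, 0, 0, 85, -20, 0, 0, 0, 0, 0, 85, 0, 0, 0, 0, 0, 0, 85, 0, 0, 0, 0, 0, 0]'

```text
t: 32.15
tcp_pos: [0.5212, 0.2622, 0.154]
tool_rot: [-0.481, 0.518, 0.48, 0.519]
force: [0.1, -0.1, 0.0]
finger_gap: 0.999
```

```bash
python3 - <<'E'
from h import *
st(); s=snap('wrist','w13');P=cloud(s)
print(fit(P,s,(150,500,60,300),.056,.068)); print(fit(P,s,(150,500,30,330),.006,.068))
E
```

```text
t 32.15 tcp [521.2 262.2 154. ] x [ 0.001  0.    -1.   ] z [0.076 0.997 0.001] zyaw 85.62 F [ 0.1 -0.1  0. ] gap 85.3 q [ 0.275  0.57   1.613  0.     0.957 -1.22 ]
(9319, np.float64(0.0622), array([521. , 262.8]), array([60.1, 86.8]), 85.8)
(22710, np.float64(0.013), array([522.4, 262.8]), array([120.3, 148.9]), 85.64)
```

View pics/w13.png

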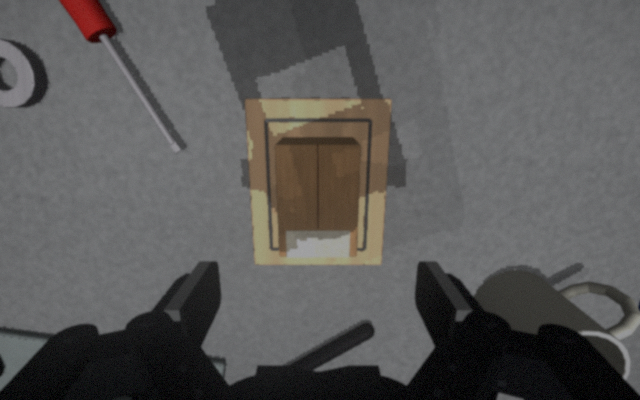

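```bash
python3 - <<'E'
from h import *
plan((435.6,-190.8,150),-39,20,turn=-124.6)
plan((435.6,-190.8,150),-39,16,turn=0)
E
```

```text
n=20 row: tx 0.15 ty -22.56 tz -17.04 rx 6.23 |step 28.3| from [520.7 261.9 153. ] 85.6  reach 476-624 mid 615+10j
n=16 row: tx 0.19 ty 3.14 tz -28.62 rx -0.00 |step 28.8| from [520.7 261.9 153. ] 85.6  reach 463-583 mid 478+36j
```

Call:
move_arm --deltas '[85, -5, -22.6, -17, 6.23, 0, 0, 85, -5, -22.6, -17, 6.23, 0, 0, 85, -5, -22.6, -17, 6.23, 0, 0, 85, -5, -22.6, -17, 6.23, 0, 0, 85, -5, -22.6, -17, 6.23, 0, 0, 85, -5, -22.6, -17, 6.23, 0, 0, 85, -5, -22.6, -17, 6.23, 0, 0, 85, -5, -22.6, -17, 6.23, 0, 0, 85, -5, -22.6, -17, 6.23, 0, 0, 85, -5, -22.6, -17, 6.23, 0, 0]'

```text
t: 33.2
tcp_pos: [0.6154, 0.0091, 0.2015]
tool_rot: [-0.141, 0.694, 0.142, 0.692]
force: [-0.1, 0.6, 0.4]
finger_gap: 0.996
```

Call:
move_arm --deltas '[85, 5, -22.6, -17, 6.23, 0, 0, 85, 5, -22.6, -17, 6.23, 0, 0, 85, 5, -22.6, -17, 6.23, 0, 0, 85, 5, -22.6, -17, 6.23, 0, 0, 85, 5, -22.6, -17, 6.23, 0, 0, 85, 5, -22.6, -17, 6.23, 0, 0, 85, 5, -22.6, -17, 6.23, 0, 0, 85, 5, -22.6, -17, 6.23, 0, 0, 85, 5, -22.6, -17, 6.23, 0, 0, 85, 5, -22.6, -17, 6.23, 0, 0]'

```text
t: 34.2
tcp_pos: [0.4356, -0.1912, 0.1518]
tool_rot: [0.238, 0.667, -0.237, 0.665]
force: [-0.1, -0.4, 0.2]
finger_gap: 0.996
```

Call:
move_arm --deltas '[85, 0, 0, 0, 0, 0, 0, 85, 0, 0, 0, 0, 0, 0, 85, 0, 0, 0, 0, 0, 0]'

```text
t: 34.5
tcp_pos: [0.438, -0.191, 0.1529]
tool_rot: [0.236, 0.666, -0.236, 0.667]
force: [-0.5, 0.3, 0.1]
finger_gap: 0.992
```

```bash
python3 - <<'E'
from h import *
st(); s=snap('wrist','w14');P=cloud(s)
print(fit(P,s,(200,440,60,280),.038,.05)); 
E
```

```text
t 34.5 tcp [ 438.  -191.   152.9] x [ 0.001 -0.    -1.   ] z [ 0.778 -0.628  0.001] zyaw -38.92 F [-0.5  0.3  0.1] gap 84.7 q [-0.646  0.456  1.874  0.     0.811  0.033]
(6158, np.float64(0.0442), array([ 437.9, -189.3]), array([53.8, 72.6]), 51.01)
```

View pics/w14.png

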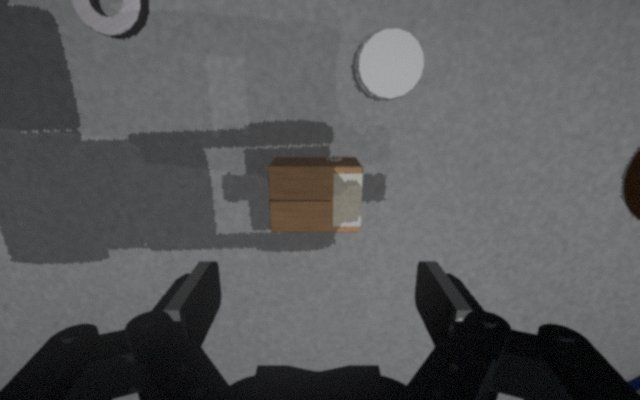

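Call:
move_arm --deltas '[85, 20, 1.3, -1.1, 0, 0, 0, 85, 20, 0, 0, 0, 0, 0, 85, 20, 0, 0, 0, 0, 0, 85, 20, 0, 0, 0, 0, 0, 85, 15, 0, 0, 0, 0, 0, 85, 10, 0, 0, 0, 0, 0, 85, 0, 0, 0, 0, 0, 0, 85, 0, 0, 0, 0, 0, 0, 85, 0, 0, 0, 0, 0, 0]'

```text
t: 35.45
tcp_pos: [0.4376, -0.1895, 0.0488]
tool_rot: [0.236, 0.666, -0.236, 0.667]
force: [0.6, -0.3, 0.7]
finger_gap: 0.997
```

```bash
python3 - <<'E'
from h import *
st(); s=snap('wrist','w15');P=cloud(s)
print(fit(P,s,(150,490,60,380),.036,.052)); 
E
```

```text
t 35.45 tcp [ 437.6 -189.5   48.8] x [ 0.001 -0.001 -1.   ] z [ 0.778 -0.629  0.002] zyaw -38.96 F [ 0.6 -0.3  0.7] gap 85.1 q [-0.643  0.657  1.943  0.     0.54   0.036]
(15482, np.float64(0.0442), array([ 437.7, -189.5]), array([55.1, 72.3]), 50.89)
```

View pics/w15.png

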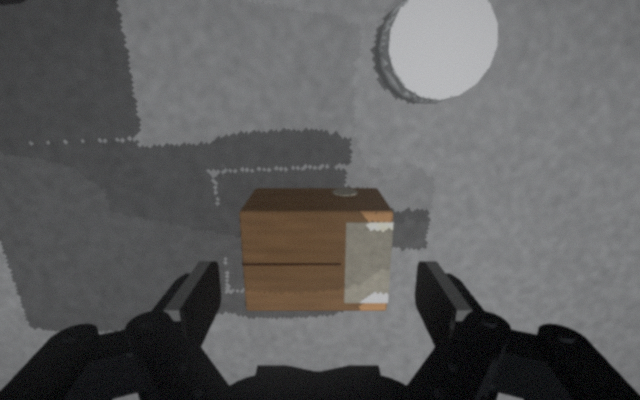

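Centred on the small carton. Descend to z≈9 and grip.

Call:
move_arm --deltas '[85, 12, 0, 0, 0, 0, 0, 85, 12, 0, 0, 0, 0, 0, 85, 10, 0, 0, 0, 0, 0, 85, 6, 0, 0, 0, 0, 0, 85, 0, 0, 0, 0, 0, 0, 72, 0, 0, 0, 0, 0, 0, 65, 0, 0, 0, 0, 0, 0, 62, 0, 0, 0, 0, 0, 0, 62, 0, 0, 0, 0, 0, 0, 62, 0, 0, 0, 0, 0, 0]' --force 60

```text
t: 36.5
tcp_pos: [0.4371, -0.1893, 0.0082]
tool_rot: [0.236, 0.666, -0.236, 0.667]
force: [-0.0, 0.3, -0.2]
finger_gap: 0.833
```

Call:
move_arm --deltas '[62, 0, 0, 0, 0, 0, 0, 62, 0, 0, 0, 0, 0, 0, 62, -10, 0, 0, 0, 0, 0, 62, -20, 0, 0, 0, 0, 0, 62, -20, 0, 0, 0, 0, 0, 62, -20, 0, 0, 0, 0, 0, 62, -20, 0, 0, 0, 0, 0, 62, 0, 0, 0, 0, 0, 0, 62, 0, 0, 0, 0, 0, 0]'

```text
t: 37.4
tcp_pos: [0.437, -0.1892, 0.0985]
tool_rot: [0.236, 0.666, -0.236, 0.667]
force: [0.4, -0.0, -2.0]
finger_gap: 0.828
```

```bash
python3 - <<'E'
from h import *
st(); s=snap('wrist','w16');P=cloud(s)
for v in range(230,370,30): print(v,(P[v,280]*1000).round(1),(P[v,350]*1000).round(1))
W=np.array([687,50.]);e=np.array([np.cos(np.radians(-14)),np.sin(np.radians(-14))])
print(W-107*e,W-116*e)
plan((*(W-107*e),100),-39,16)
E
```

```text
t 37.4 tcp [ 437.  -189.2   98.5] x [ 0.001 -0.001 -1.   ] z [ 0.777 -0.629  0.001] zyaw -38.98 F [ 0.4 -0.  -2. ] gap 70.7 q [-0.644  0.556  1.919 -0.     0.665  0.036]
230 [ 443.3 -159.3  118.2] [ 464.6 -176.6  118.2]
260 [ 441.1 -164.3  133.5] [ 460.7 -179.1  135.1]
290 [ 434.1 -172.7  135.3] [ 453.4 -188.8  134.7]
320 [ 425.4 -182.6  134.5] [ 445.7 -198.9  134.7]
350 [ 416.4 -193.   134.3] [ 437.5 -209.7  134.6]
[583.17835729  75.88564283] [574.44569575  78.06293989]
n=16 row: tx -0.13 ty 18.63 tz -3.29 rx 0.00 |step 18.9| from [ 436.6 -188.9   97.9] -39.0  reach 476-588 mid 510-57j
```

View pics/w16.png

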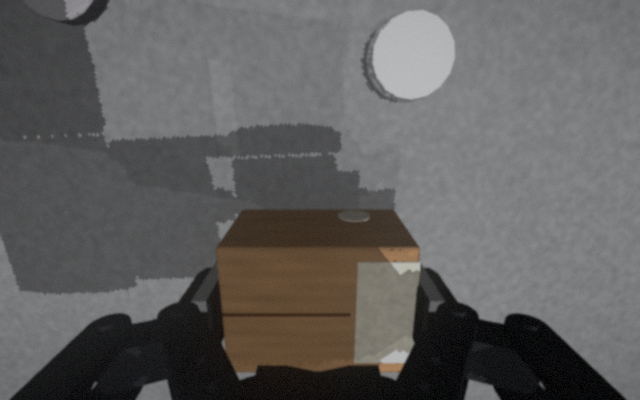

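Call:
move_arm --deltas '[62, 0, 18.6, -3.3, 0, 0, 0, 62, 0, 18.6, -3.3, 0, 0, 0, 62, 0, 18.6, -3.3, 0, 0, 0, 62, 0, 18.6, -3.3, 0, 0, 0, 62, 0, 18.6, -3.3, 0, 0, 0, 62, 0, 18.6, -3.3, 0, 0, 0, 62, 0, 18.6, -3.3, 0, 0, 0, 62, 0, 18.6, -3.3, 0, 0, 0, 62, 0, 18.6, -3.3, 0, 0, 0, 62, 0, 18.6, -3.3, 0, 0, 0]'

```text
t: 38.45
tcp_pos: [0.5276, -0.0229, 0.0965]
tool_rot: [0.236, 0.668, -0.236, 0.665]
force: [0.5, -0.0, -0.8]
finger_gap: 0.831
```

Call:
move_arm --deltas '[62, 0, 18.6, -3.3, 0, 0, 0, 62, 0, 18.6, -3.3, 0, 0, 0, 62, 0, 18.6, -3.3, 0, 0, 0, 62, 0, 18.6, -3.3, 0, 0, 0, 62, 0, 18.6, -3.3, 0, 0, 0, 62, 0, 18.6, -3.3, 0, 0, 0, 62, 2, 0, 0, -6, 0, 0, 62, 2, 0, 0, -6, 0, 0, 62, 2, 0, 0, -6, 0, 0, 62, 2, 0, 0, -6, 0, 0]'

```text
t: 39.45
tcp_pos: [0.5819, 0.0755, 0.0881]
tool_rot: [0.091, 0.703, -0.091, 0.7]
force: [-0.6, -0.7, -1.4]
finger_gap: 0.833
```

Call:
move_arm --deltas '[62, 2, 0, 0, -6, 0, 0, 62, 2, 0, 0, -6, 0, 0, 62, 2, 0, 0, -6, 0, 0, 62, 2, 0, 0, -6, 0, 0, 62, 2, 0, 0, -6, 0, 0, 62, 2, 0, 0, -6, 0, 0, 62, 2, 0, 0, -6, 0, 0, 62, 2, 0, 0, -6, 0, 0, 62, 2, 0, 0, -6, 0, 0, 62, 2, 0, 0, -6, 0, 0]'

```text
t: 40.45
tcp_pos: [0.5819, 0.0753, 0.0682]
tool_rot: [-0.272, 0.654, 0.273, 0.652]
force: [0.9, -0.4, -0.7]
finger_gap: 0.834
```

Call:
move_arm --deltas '[62, 2, 0, 0, -6, 0, 0, 62, 2, 0, 0, -6, 0, 0, 62, 2, 0, 0, -6, 0, 0, 62, 2, 0, 0, -6, 0, 0, 62, 2, 0, 0, -6, 0, 0, 62, 3, 0, 0, -1, 0, 0, 62, 0, 0, 0, 0, 0, 0, 62, 0, 0, 0, 0, 0, 0, 62, 0, 0, 0, 0, 0, 0]'

```text
t: 41.35
tcp_pos: [0.5831, 0.0753, 0.0569]
tool_rot: [-0.435, 0.557, 0.435, 0.557]
force: [-0.2, 0.6, -0.7]
finger_gap: 0.833
```

```bash
python3 - <<'E'
from h import *
st(); s=snap('wrist','w17');P=cloud(s)
for v in range(230,370,30): print(v,(P[v,280]*1000).round(1),(P[v,350]*1000).round(1))
st()
plan((583.2,75.9,57.6),76,1)
E
```

```text
t 41.35 tcp [583.1  75.3  56.9] x [-0.  0. -1.] z [ 0.242  0.97  -0.   ] zyaw 75.97 F [-0.2  0.6 -0.7] gap 71.1 q [-0.061  0.722  1.655  0.     0.765 -1.387]
230 [556.3  67.7  75.5] [562.7  94.6  76.2]
260 [560.8  68.4  93.2] [567.1  92.1  92.4]
290 [572.3  65.1  93.2] [578.9  89.5  92.3]
320 [584.4  61.7  93.3] [590.8  86.9  93.1]
350 [597.8  57.8  92.6] [603.9  84.   93.1]
t 41.4 tcp [583.2  75.3  57. ] x [-0. -0. -1.] z [ 0.242  0.97  -0.   ] zyaw 75.98 F [-0.1 -0.3 -1.5] gap 71.0 q [-0.061  0.722  1.655 -0.     0.765 -1.388]
n=1 row: tx -0.56 ty 0.12 tz 0.57 rx -0.02 |step 0.6| from [583.2  75.3  57. ] 76.0  reach 588-588 mid 583+75j
```

View pics/w17.png

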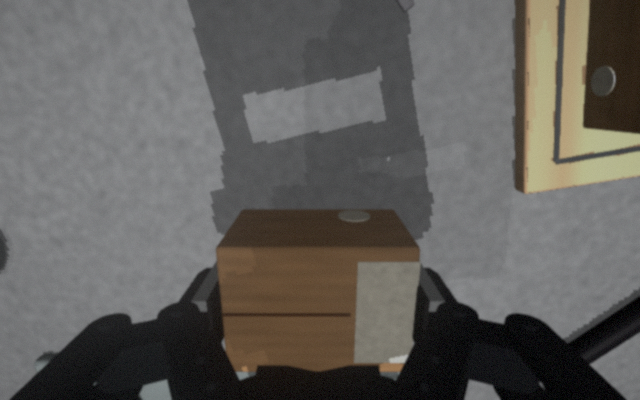

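Call:
move_arm --deltas '[62, 0, 0, 0, 0, 0, 0, 62, 0, 0, 0, 0, 0, 0, 62, 0, 0, 0, 0, 0, 0, 62, 0, 0, 0, 0, 0, 0, 62, 0, 0, 0, 0, 0, 0, 62, 0, 0, 0, 0, 0, 0, 62, 0, 0, 0, 0, 0, 0, 62, 0, 0, 0, 0, 0, 0, 62, 0, 0, 0, 0, 0, 0, 62, 0, 0, 0, 0, 0, 0]'

```text
t: 42.4
tcp_pos: [0.5832, 0.0753, 0.0571]
tool_rot: [-0.435, 0.557, 0.435, 0.557]
force: [-0.3, -0.9, -1.4]
finger_gap: 0.832
```

Call:
move_arm --deltas '[62, 0, 0, 0, 0, 0, 0, 62, 0, 0, 0, 0, 0, 0, 62, 0, 0, 0, 0, 0, 0, 62, 0, 0, 0, 0, 0, 0, 62, 0, 0, 0, 0, 0, 0, 62, 0, 0, 0, 0, 0, 0, 62, 0, 0, 0, 0, 0, 0, 62, 0, 0, 0, 0, 0, 0, 62, 0, 0, 0, 0, 0, 0, 62, 0, 0, 0, 0, 0, 0]'

```text
t: 43.4
tcp_pos: [0.5831, 0.0753, 0.0571]
tool_rot: [-0.435, 0.557, 0.435, 0.557]
force: [-0.1, 0.4, -1.2]
finger_gap: 0.834
```

Call:
move_arm --deltas '[62, 0, 0, 0, 0, 0, 0, 62, 0, 0, 0, 0, 0, 0, 62, 0, 0, 0, 0, 0, 0, 62, 0, 0, 0, 0, 0, 0]'

```text
t: 43.8
tcp_pos: [0.5832, 0.0754, 0.0571]
tool_rot: [-0.435, 0.557, 0.435, 0.557]
force: [-0.4, 0.1, -1.5]
finger_gap: 0.829
```

```bash
python3 - <<'E'
from h import *
st(); s=snap('wrist','w18');P=cloud(s)
for v in range(260,370,30): print(v,(P[v,280]*1000).round(1),(P[v,350]*1000).round(1))
plan((574.4,78.1,57.8),-14,16)
E
```

```text
t 43.8 tcp [583.2  75.4  57.1] x [ 0.  0. -1.] z [0.242 0.97  0.   ] zyaw 76.02 F [-0.4  0.1 -1.5] gap 70.8 q [-0.061  0.722  1.655  0.     0.765 -1.388]
260 [561.6  68.   91.9] [567.5  92.1  92. ]
290 [572.6  65.   93.1] [578.2  89.6  93.8]
320 [585.2  61.4  92.5] [590.8  86.9  93.4]
350 [511.9  94.2 199.8] [604.6  83.9  92.6]
n=16 row: tx -0.04 ty 0.50 tz -0.40 rx 5.63 |step 0.6| from [583.2  75.3  57.1] 76.0  reach 580-588 mid 578+75j
```

Call:
move_arm --deltas '[62, 0, 0.5, -0.4, 5.63, 0, 0, 62, 0, 0.5, -0.4, 5.63, 0, 0, 62, 0, 0.5, -0.4, 5.63, 0, 0, 62, 0, 0.5, -0.4, 5.63, 0, 0, 62, 0, 0.5, -0.4, 5.63, 0, 0, 62, 0, 0.5, -0.4, 5.63, 0, 0, 62, 0, 0.5, -0.4, 5.63, 0, 0, 62, 0, 0.5, -0.4, 5.63, 0, 0, 62, 0, 0.5, -0.4, 5.63, 0, 0, 62, 0, 0.5, -0.4, 5.63, 0, 0]'

```text
t: 44.85
tcp_pos: [0.577, 0.0754, 0.0571]
tool_rot: [-0.12, 0.697, 0.12, 0.697]
force: [0.3, -0.6, -1.7]
finger_gap: 0.832
```

Call:
move_arm --deltas '[62, 0, 0.5, -0.4, 5.63, 0, 0, 62, 0, 0.5, -0.4, 5.63, 0, 0, 62, 0, 0.5, -0.4, 5.63, 0, 0, 62, 0, 0.5, -0.4, 5.63, 0, 0, 62, 0, 0.5, -0.4, 5.63, 0, 0, 62, 0, 0.5, -0.4, 5.63, 0, 0, 62, 0, 0, 0, 0, 0, 0, 62, 0, 0, 0, 0, 0, 0, 62, 0, 0, 0, 0, 0, 0]'

```text
t: 45.75
tcp_pos: [0.5744, 0.0781, 0.0571]
tool_rot: [0.086, 0.702, -0.086, 0.702]
force: [-0.5, 0.2, -2.0]
finger_gap: 0.825
```

```bash
python3 - <<'E'
from h import *
st(); s=snap('wrist','w19');P=cloud(s)
for v in range(260,370,30): print(v,(P[v,280]*1000).round(1),(P[v,350]*1000).round(1))
st()
E
```

```text
t 45.75 tcp [574.4  78.1  57.1] x [ 0. -0. -1.] z [ 0.97  -0.242  0.   ] zyaw -13.98 F [-0.5  0.2 -2. ] gap 70.5 q [-0.058  0.715  1.677 -0.     0.75   0.186]
260 [568.2 102.3  93.2] [592.   96.5  93.3]
290 [564.9  90.6  92.8] [589.4  84.4  92.6]
320 [561.4  78.3  92.8] [586.8  72.4  93.3]
350 [557.5  65.   92.4] [583.9  59.1  93.1]
t 45.8 tcp [574.4  78.1  57.1] x [ 0. -0. -1.] z [ 0.97  -0.242  0.   ] zyaw -14.0 F [-0.7 -0.8 -1.4] gap 71.2 q [-0.058  0.715  1.677 -0.     0.75   0.187]
```

View pics/w19.png

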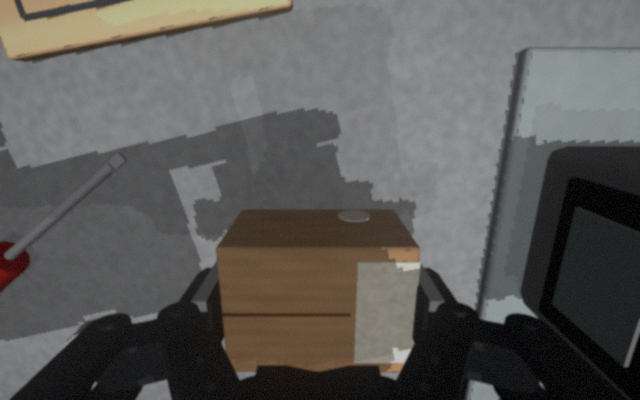

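Call:
move_arm --deltas '[62, 0, 0, 0, 0, 0, 0, 62, 0, 0, 0, 0, 0, 0, 62, 0, 0, 0, 0, 0, 0, 62, 0, 0, 0, 0, 0, 0, 62, 0, 0, 0, 0, 0, 0, 62, 0, 0, 0, 0, 0, 0, 62, 0, 0, 0, 0, 0, 0, 62, 0, 0, 0, 0, 0, 0, 62, 0, 0, 0, 0, 0, 0, 62, 0, 0, 0, 0, 0, 0]'

```text
t: 46.8
tcp_pos: [0.5744, 0.0781, 0.0571]
tool_rot: [0.087, 0.702, -0.087, 0.702]
force: [-0.4, -0.3, -0.7]
finger_gap: 0.832
```

Call:
move_arm --deltas '[62, 0, 0, 0, 0, 0, 0, 62, 0, 0, 0, 0, 0, 0, 62, 0, 0, 0, 0, 0, 0, 62, 0, 0, 0, 0, 0, 0, 62, 0, 0, 0, 0, 0, 0, 62, 0, 0, 0, 0, 0, 0, 62, 0, 0, 0, 0, 0, 0, 62, 0, 0, 0, 0, 0, 0, 62, 0, 0, 0, 0, 0, 0, 62, 0, 0, 0, 0, 0, 0]'

```text
t: 47.8
tcp_pos: [0.5744, 0.0781, 0.0571]
tool_rot: [0.087, 0.702, -0.087, 0.702]
force: [0.3, -0.5, -1.0]
finger_gap: 0.83
```

Call:
move_arm --deltas '[62, 0, 0, 0, 0, 0, 0, 62, 0, 0, 0, 0, 0, 0, 62, 0, 0, 0, 0, 0, 0, 62, 0, 0, 0, 0, 0, 0]'

```text
t: 48.2
tcp_pos: [0.5744, 0.0781, 0.0571]
tool_rot: [0.087, 0.702, -0.087, 0.702]
force: [-0.1, 0.2, -1.0]
finger_gap: 0.834
```

```bash
python3 - <<'E'
from h import *
st(); s=snap('wrist','w20');P=cloud(s)
for v in range(260,370,30): print(v,(P[v,280]*1000).round(1),(P[v,350]*1000).round(1))
plan((583.2,75.9,57.6),-104,16)
E
```

```text
t 48.2 tcp [574.4  78.1  57.1] x [-0.  0. -1.] z [ 0.97  -0.243 -0.   ] zyaw -14.06 F [-0.1  0.2 -1. ] gap 71.2 q [-0.057  0.715  1.677  0.     0.75   0.188]
260 [568.2 102.3  93. ] [592.   96.3  92.9]
290 [565.   90.9  93.3] [589.4  84.9  93.5]
320 [561.3  78.4  92.8] [586.7  72.4  93.3]
350 [557.7  65.6  93. ] [583.8  59.4  93.4]
n=16 row: tx -0.03 ty 0.42 tz 0.47 rx 5.62 |step 0.6| from [574.4  78.1  57.1] -14.1  reach 580-588 mid 579+79j
```

Call:
move_arm --deltas '[62, 0, 0.4, 0.5, 5.62, 0, 0, 62, 0, 0.4, 0.5, 5.62, 0, 0, 62, 0, 0.4, 0.5, 5.62, 0, 0, 62, 0, 0.4, 0.5, 5.62, 0, 0, 62, 0, 0.4, 0.5, 5.62, 0, 0, 62, 0, 0.4, 0.5, 5.62, 0, 0, 62, 0, 0.4, 0.5, 5.62, 0, 0, 62, 0, 0.4, 0.5, 5.62, 0, 0, 62, 0, 0.4, 0.5, 5.62, 0, 0, 62, 0, 0.4, 0.5, 5.62, 0, 0]'

```text
t: 49.25
tcp_pos: [0.5805, 0.0781, 0.0571]
tool_rot: [0.408, 0.577, -0.408, 0.577]
force: [-0.3, -0.1, -0.1]
finger_gap: 0.831
```

Call:
move_arm --deltas '[62, 0, 0.4, 0.5, 5.62, 0, 0, 62, 0, 0.4, 0.5, 5.62, 0, 0, 62, 0, 0.4, 0.5, 5.62, 0, 0, 62, 0, 0.4, 0.5, 5.62, 0, 0, 62, 0, 0.4, 0.5, 5.62, 0, 0, 62, 0, 0.4, 0.5, 5.62, 0, 0, 62, 0, 0, 0, 0, 0, 0, 62, 0, 0, 0, 0, 0, 0, 62, 0, 0, 0, 0, 0, 0]'

```text
t: 50.15
tcp_pos: [0.5831, 0.0754, 0.0571]
tool_rot: [-0.557, -0.436, 0.557, -0.436]
force: [0.2, 0.1, -0.6]
finger_gap: 0.835
```

```bash
python3 - <<'E'
from h import *
st(); s=snap('wrist','w21');P=cloud(s)
for v in range(260,370,30): print(v,(P[v,280]*1000).round(1),(P[v,350]*1000).round(1))
st()
E
```

```text
t 50.15 tcp [583.1  75.4  57.1] x [-0.  0. -1.] z [-0.24  -0.971 -0.   ] zyaw -103.91 F [ 0.2  0.1 -0.6] gap 71.3 q [-0.061  0.722  1.655  0.     0.765  1.752]
260 [608.3  83.6  93.4] [602.4  59.9  93.3]
290 [596.1  87.2  92. ] [590.   62.4  92.1]
320 [584.2  90.5  92.7] [578.   65.1  92.7]
350 [571.   94.2  92.4] [565.   68.   93.1]
t 50.2 tcp [583.1  75.4  57.1] x [-0. -0. -1.] z [-0.24  -0.971  0.   ] zyaw -103.92 F [ 0.1 -0.3 -0.6] gap 71.0 q [-0.061  0.722  1.655 -0.     0.765  1.752]
```

View pics/w21.png

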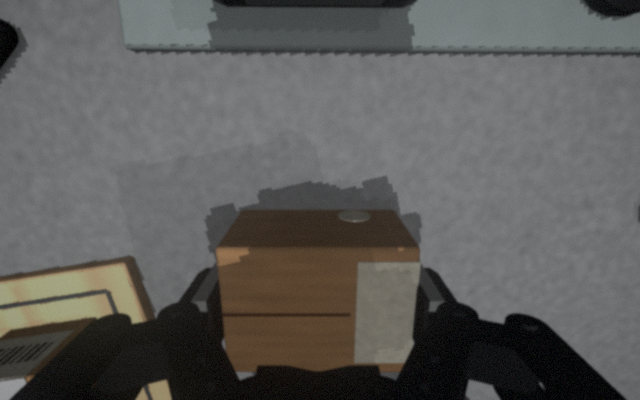

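Call:
move_arm --deltas '[62, 0, 0, 0, 0, 0, 0, 62, 0, 0, 0, 0, 0, 0, 62, 0, 0, 0, 0, 0, 0, 62, 0, 0, 0, 0, 0, 0, 62, 0, 0, 0, 0, 0, 0, 62, 0, 0, 0, 0, 0, 0, 62, 0, 0, 0, 0, 0, 0, 62, 0, 0, 0, 0, 0, 0, 62, 0, 0, 0, 0, 0, 0, 62, 0, 0, 0, 0, 0, 0]'

```text
t: 51.2
tcp_pos: [0.5832, 0.0753, 0.0571]
tool_rot: [0.557, 0.435, -0.557, 0.435]
force: [0.7, 0.4, -1.3]
finger_gap: 0.832
```

Call:
move_arm --deltas '[62, 0, 0, 0, 0, 0, 0, 62, 0, 0, 0, 0, 0, 0, 62, 0, 0, 0, 0, 0, 0, 62, 0, 0, 0, 0, 0, 0, 62, 0, 0, 0, 0, 0, 0, 62, 0, 0, 0, 0, 0, 0, 62, 0, 0, 0, 0, 0, 0, 62, 0, 0, 0, 0, 0, 0, 62, 0, 0, 0, 0, 0, 0, 62, 0, 0, 0, 0, 0, 0]'

```text
t: 52.2
tcp_pos: [0.5832, 0.0753, 0.0571]
tool_rot: [-0.557, -0.435, 0.557, -0.435]
force: [0.5, -0.5, -0.2]
finger_gap: 0.833
```

Call:
move_arm --deltas '[62, 0, 0, 0, 0, 0, 0, 62, 0, 0, 0, 0, 0, 0, 62, 0, 0, 0, 0, 0, 0, 62, 0, 0, 0, 0, 0, 0]'

```text
t: 52.6
tcp_pos: [0.5832, 0.0754, 0.0571]
tool_rot: [-0.557, -0.435, 0.557, -0.435]
force: [-0.5, 0.9, -1.2]
finger_gap: 0.83
```

```bash
python3 - <<'E'
from h import *
st(); s=snap('wrist','w22');P=cloud(s)
for v in range(260,370,30): print(v,(P[v,280]*1000).round(1),(P[v,350]*1000).round(1))
plan((583,76,155),-104,6)
plan((521,262.8,150),-4.2,20,start=(583,76,155,-104))
plan((521,262.8,150),-4.2,20,start=(583,76,155,-4.2))
E
```

```text
t 52.6 tcp [583.2  75.4  57.1] x [-0.  0. -1.] z [-0.242 -0.97  -0.   ] zyaw -103.98 F [-0.5  0.9 -1.2] gap 70.9 q [-0.061  0.722  1.655  0.     0.765  1.753]
260 [608.6  83.4  93.8] [602.5  59.8  93.4]
290 [596.5  87.   92.6] [590.6  62.4  93. ]
320 [584.6  90.3  93.2] [578.2  65.1  93.1]
350 [570.4  94.5  91.6] [565.1  68.   93.1]
n=6 row: tx -16.31 ty -0.06 tz -0.10 rx 0.00 |step 0.1| from [583.2  75.3  57.1] -104.0  reach 588-588 mid 583+76j
n=20 row: tx 0.25 ty 2.91 tz -10.82 rx -4.99 |step 11.2| from [583.  76. 155.] -104.0  reach 584-623 mid 595+184j
n=20 row: tx 0.25 ty 9.09 tz -3.78 rx -0.00 |step 9.8| from [583.  76. 155.] -4.2  reach 577-588 mid 552+169j
```

Call:
move_arm --deltas '[62, -14, 0, 0, 0, 0, 0, 62, -14, 0, 0, 0, 0, 0, 62, -14, 0, 0, 0, 0, 0, 62, -14, 0, 0, 0, 0, 0, 62, -14, 0, 0, 0, 0, 0, 62, -14, 0, 0, 0, 0, 0, 62, -14, 0, 0, 0, 0, 0]'

```text
t: 53.35
tcp_pos: [0.5832, 0.0753, 0.1566]
tool_rot: [0.557, 0.435, -0.557, 0.436]
force: [-0.4, -0.3, -1.7]
finger_gap: 0.83
```

Call:
move_arm --deltas '[62, 0, 2.9, -10.8, -5, 0, 0, 62, 0, 2.9, -10.8, -5, 0, 0, 62, 0, 2.9, -10.8, -5, 0, 0, 62, 0, 2.9, -10.8, -5, 0, 0, 62, 0, 2.9, -10.8, -5, 0, 0, 62, 0, 2.9, -10.8, -5, 0, 0, 62, 0, 2.9, -10.8, -5, 0, 0, 62, 0, 2.9, -10.8, -5, 0, 0, 62, 0, 2.9, -10.8, -5, 0, 0, 62, 0, 2.9, -10.8, -5, 0, 0]'

```text
t: 54.35
tcp_pos: [0.5955, 0.1835, 0.1559]
tool_rot: [0.32, 0.631, -0.32, 0.631]
force: [0.4, 0.4, 0.3]
finger_gap: 0.832
```

Call:
move_arm --deltas '[62, 0, 2.9, -10.8, -5, 0, 0, 62, 0, 2.9, -10.8, -5, 0, 0, 62, 0, 2.9, -10.8, -5, 0, 0, 62, 0, 2.9, -10.8, -5, 0, 0, 62, 0, 2.9, -10.8, -5, 0, 0, 62, 0, 2.9, -10.8, -5, 0, 0, 62, 0, 2.9, -10.8, -5, 0, 0, 62, 0, 2.9, -10.8, -5, 0, 0, 62, 0, 2.9, -10.8, -5, 0, 0, 62, 0, 2.9, -10.8, -5, 0, 0]'

```text
t: 55.35
tcp_pos: [0.5205, 0.2619, 0.1559]
tool_rot: [0.023, 0.707, -0.023, 0.707]
force: [-0.5, 0.3, -1.5]
finger_gap: 0.834
```

Call:
move_arm --deltas '[62, 0, 0, 0, 0, 0, 0, 62, 0, 0, 0, 0, 0, 0, 62, 0, 0, 0, 0, 0, 0]'

```text
t: 55.65
tcp_pos: [0.5218, 0.2614, 0.1556]
tool_rot: [0.025, 0.706, -0.025, 0.707]
force: [-0.3, 0.2, -0.3]
finger_gap: 0.834
```

```bash
python3 - <<'E'
from h import *
st(); s=snap('wrist','w23');P=cloud(s)
for v in range(260,370,30): print(v,(P[v,280]*1000).round(1),(P[v,350]*1000).round(1))
plan((521,262.8,150),-4.2,1)
E
```

```text
t 55.65 tcp [521.8 261.4 155.6] x [ 0.001  0.    -1.   ] z [ 0.997 -0.071  0.001] zyaw -4.07 F [-0.3  0.2 -0.3] gap 71.2 q [ 0.273  0.568  1.611 -0.     0.961  0.344]
260 [511.5 283.7 191.1] [536.  282.4 191.9]
290 [510.3 272.1 191.5] [535.5 270.6 192.1]
320 [509.  259.5 191.6] [535.  257.1 190.9]
350 [507.7 246.5 192.1] [534.4 244.6 192.1]
n=1 row: tx 5.43 ty 1.38 tz -0.82 rx 0.14 |step 1.6| from [521.7 261.4 155.4] -4.1  reach 584-584 mid 522+261j
```

View pics/w23.png

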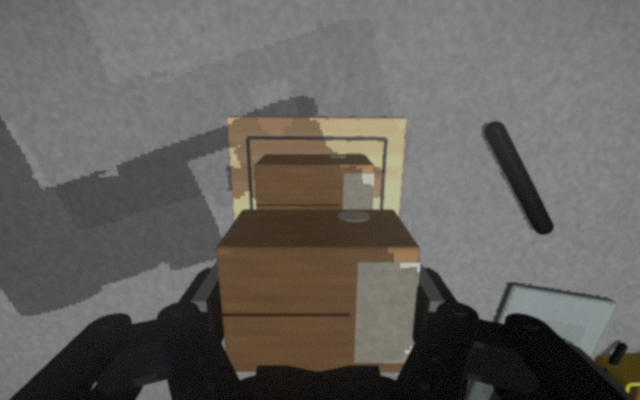

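```bash
python3 - <<'E'
from h import *
s=np.load('pics/w23.npz'); im=cv2.imread('pics/w23.png')
cv2.imwrite('pics/z23.png',cv2.resize(im[100:300,200:440],None,fx=3.3,fy=3,interpolation=cv2.INTER_CUBIC))
W=lambda u,v,z:(world(s,u,v,z)[:2]*1000)
th=np.radians(-4.2); ny=np.array([-np.sin(th),np.cos(th)])
a,b=W(218,247,.1917),W(419,247,.1917); print('small',a,b,np.hypot(*(b-a)),np.degrees(np.arctan2(*(b-a)[::-1])),(a+b)/2-27*ny)
E
```

```text
small [490.757968  290.5171233] [560.03322029 285.57876922] 69.45104693686876 -4.077488151045704 [523.41816282 261.12045537]
```

View pics/z23.png

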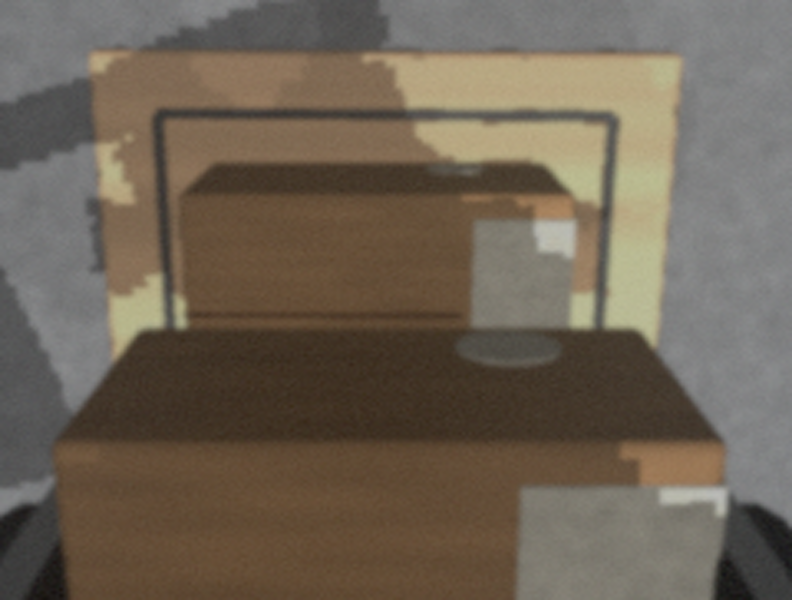

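```bash
python3 - <<'E'
from h import *
s=np.load('pics/w23.npz')
W=lambda u,v,z:(world(s,u,v,z)[:2]*1000)
th=np.radians(-4.2); ny=np.array([-np.sin(th),np.cos(th)])
a,b=W(255.5,164,.062),W(373.6,164,.062); print('med',a,b,np.hypot(*(b-a)),np.degrees(np.arctan2(*(b-a)[::-1])),(a+b)/2-30*ny)
E
```

```text
med [481.6259884  295.84098721] [565.23796875 289.90808287] 83.82220833954945 -4.0587674267867175 [521.23483266 262.95510072]
```

Call:
move_arm --deltas '[62, 12, 1.5, -1.3, 0, 0, 0, 62, 15, 0, 0, 0, 0, 0, 62, 15, 0, 0, 0, 0, 0, 62, 15, 0, 0, 0, 0, 0, 62, 12, 0, 0, 0, 0, 0, 62, 8, 0, 0, 0, 0, 0, 62, 5, 0, 0, 0, 0, 0, 62, 0, 0, 0, 0, 0, 0, 62, 0, 0, 0, 0, 0, 0]'

```text
t: 56.6
tcp_pos: [0.52, 0.2633, 0.0734]
tool_rot: [0.025, 0.706, -0.024, 0.707]
force: [0.9, 0.2, -0.4]
finger_gap: 0.833
```

```bash
python3 - <<'E'
from h import *
st(); s=snap('wrist','w24');P=cloud(s)
for v in range(260,370,30): print(v,(P[v,280]*1000).round(1),(P[v,350]*1000).round(1))
s=snap('scene','s24'); im=cv2.imread('pics/s24.png'); cv2.imwrite('pics/z24.png',np.hstack([cv2.resize(im[190:290,340:440],(400,400),interpolation=cv2.INTER_CUBIC),cv2.imread('pics/w24.png')[:,120:520]]))
E
```

```text
t 56.6 tcp [520.  263.3  73.4] x [ 0.001  0.    -1.   ] z [ 0.998 -0.069  0.001] zyaw -3.99 F [ 0.9  0.2 -0.4] gap 71.1 q [0.277 0.691 1.663 0.    0.787 0.347]
260 [509.9 285.8 109.4] [534.3 284.2 109.7]
290 [508.6 273.8 109.3] [533.9 271.9 109. ]
320 [507.5 261.8 110.2] [533.3 259.8 109.9]
350 [505.8 247.1 108.6] [532.8 245.3 108.6]
```

View pics/z24.png

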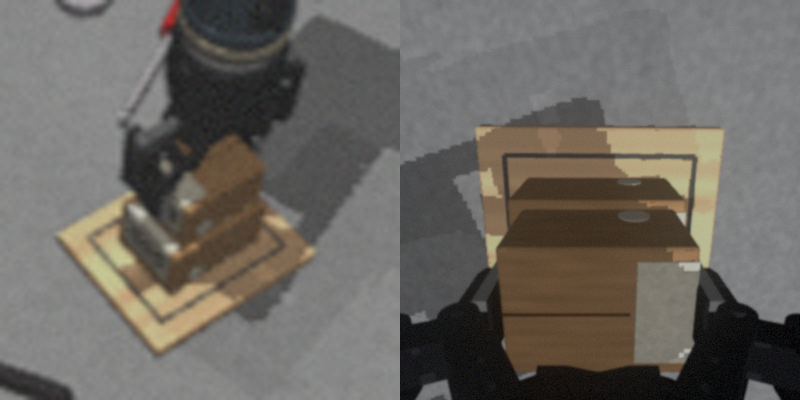

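Call:
move_arm --deltas '[62, 1.5, 0, 0.6, 0, 0, 0, 62, 1.3, 0, 0, 0, 0, 0, 62, 0, 0, 0, 0, 0, 0, 62, 0, 0, 0, 0, 0, 0]'

```text
t: 57.1
tcp_pos: [0.5203, 0.2631, 0.0703]
tool_rot: [0.025, 0.707, -0.025, 0.707]
force: [0.4, 0.4, -1.2]
finger_gap: 0.827
```

```bash
python3 - <<'E'
from h import *
st(); s=snap('wrist','w25');P=cloud(s); Q=P[265:350,270:360,2].ravel(); print(np.median(Q))
E
```

```text
t 57.1 tcp [520.3 263.1  70.3] x [-0. -0. -1.] z [ 0.998 -0.069 -0.   ] zyaw -3.98 F [ 0.4  0.4 -1.2] gap 70.6 q [0.277 0.696 1.663 0.    0.782 0.346]
0.10634296235839794
```

Top at 106.3 (106 expected): seated. Release and rise.

Call:
move_arm --deltas '[62, 0.3, 0, 0, 0, 0, 0, 72, 0, 0, 0, 0, 0, 0, 78, 0, 0, 0, 0, 0, 0, 85, 0, 0, 0, 0, 0, 0, 85, 0, 0, 0, 0, 0, 0, 85, 0, 0, 0, 0, 0, 0, 85, -8, 0, 0, 0, 0, 0, 85, -20, 0, 0, 0, 0, 0, 85, -30, 0, 0, 0, 0, 0, 85, -30, 0, 0, 0, 0, 0]'

```text
t: 58.15
tcp_pos: [0.52, 0.263, 0.1591]
tool_rot: [0.024, 0.707, -0.025, 0.706]
force: [0.4, -0.2, -0.5]
finger_gap: 0.994
```

Call:
move_arm --deltas '[85, -20, 0, 0, 0, 0, 0, 85, -10, 0, 0, 0, 0, 0, 85, 0, 0, 0, 0, 0, 0, 85, 0, 0, 0, 0, 0, 0]'

```text
t: 58.55
tcp_pos: [0.5197, 0.2629, 0.1875]
tool_rot: [0.024, 0.707, -0.025, 0.706]
force: [0.2, -0.7, -1.1]
finger_gap: 0.995
```

```bash
python3 - <<'E'
from h import *
st(); s=snap('wrist','w26');P=cloud(s)
print(fit(P,s,(100,540,30,380),.1,.112));print(fit(P,s,(100,540,30,380),.056,.112)); print(fit(P,s,(100,540,30,380),.006,.112))
E
```

```text
t 58.55 tcp [519.7 262.9 187.5] x [-0.001 -0.    -1.   ] z [ 0.998 -0.069 -0.001] zyaw -3.98 F [ 0.2 -0.7 -1.1] gap 85.0 q [0.277 0.525 1.585 0.    1.033 0.346]
(7544, np.float64(0.1063), array([522. , 262.7]), array([54.2, 72.4]), 86.16)
(9208, np.float64(0.1061), array([520.5, 263.3]), array([59.3, 85.9]), 85.86)
(19489, np.float64(0.0275), array([522.3, 263. ]), array([119.6, 150.6]), 85.61)
```

View pics/w26.png

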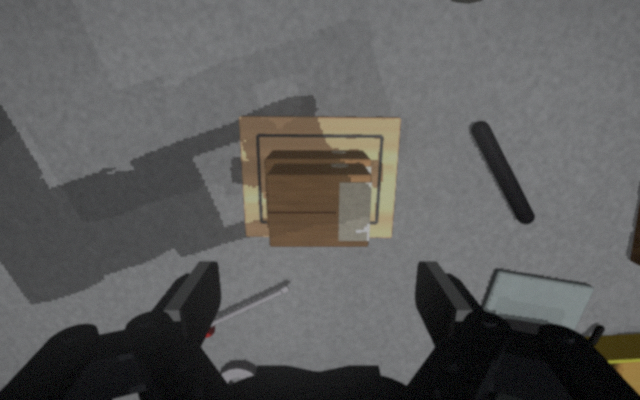

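```bash
python3 - <<'E'
from h import *
plan((560,-100,180),-94,16)
plan((681,-103,120),-94,8,start=(560,-100,180,-94))
E
```

```text
n=16 row: tx 0.43 ty -15.40 tz 20.12 rx 5.63 |step 25.3| from [519.4 262.9 186.9] -4.0  reach 569-622 mid 615+90j
n=8 row: tx 7.50 ty 15.11 tz -0.68 rx -0.00 |step 15.1| from [ 560. -100.  180.] -94.0  reach 569-689 mid 620-102j
```

Call:
move_arm --deltas '[85, 0, -15.4, 20.1, 5.63, 0, 0, 85, 0, -15.4, 20.1, 5.63, 0, 0, 85, 0, -15.4, 20.1, 5.63, 0, 0, 60, 0, -15.4, 20.1, 5.63, 0, 0, 40, 0, -15.4, 20.1, 5.63, 0, 0, 20, 0, -15.4, 20.1, 5.63, 0, 0, 0, 0, -15.4, 20.1, 5.63, 0, 0, 0, 0, -15.4, 20.1, 5.63, 0, 0, 0, 0, -15.4, 20.1, 5.63, 0, 0, 0, 0, -15.4, 20.1, 5.63, 0, 0]'

```text
t: 59.6
tcp_pos: [0.6156, 0.0386, 0.1861]
tool_rot: [0.356, 0.612, -0.357, 0.61]
force: [0.2, 0.2, 0.1]
finger_gap: -0.001
```

Call:
move_arm --deltas '[0, 0, -15.4, 20.1, 5.63, 0, 0, 0, 0, -15.4, 20.1, 5.63, 0, 0, 0, 0, -15.4, 20.1, 5.63, 0, 0, 0, 0, -15.4, 20.1, 5.63, 0, 0, 0, 0, -15.4, 20.1, 5.63, 0, 0, 0, 0, -15.4, 20.1, 5.63, 0, 0, 0, 0, 0, 0, 0, 0, 0, 0, 0, 0, 0, 0, 0, 0, 0, 0, 0, 0, 0, 0, 0]'

```text
t: 60.5
tcp_pos: [0.5608, -0.0987, 0.1874]
tool_rot: [0.517, 0.483, -0.517, 0.482]
force: [-0.5, 0.0, -0.1]
finger_gap: -0.0
```

```bash
python3 - <<'E'
from h import *
st(); s=snap('wrist','w27');P=cloud(s); np.save('/tmp/P',P)
E
```

```text
t 60.5 tcp [560.8 -98.7 187.4] x [-0.001  0.001 -1.   ] z [-0.069 -0.998 -0.001] zyaw -93.98 F [-0.5  0.  -0.1] gap -0.0 q [-3.710e-01  5.090e-01  1.618e+00  1.000e-03  1.016e+00  1.269e+00]
```

View pics/w27.png

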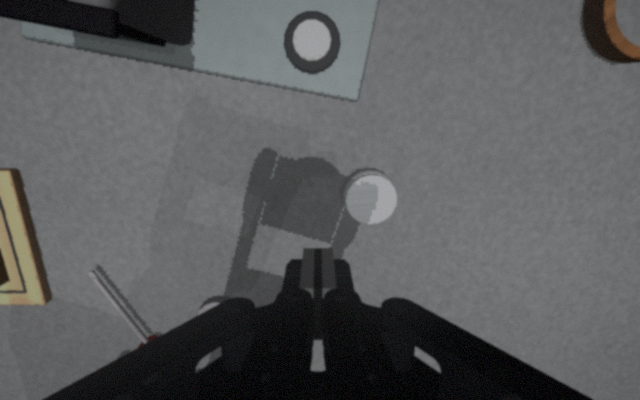

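```bash
python3 - <<'E'
from h import *
s=np.load('pics/w27.npz'); print(world(s,312,40)*1000, world(s,312,40,.032)*1000)
b=world(s,312,40,.032)*1000
plan((b[0],b[1],90),-94,8)
E
```

```text
[ 682.54675776 -102.0972831    32.31160691] [ 682.59426101 -102.09598544   32.        ]
n=8 row: tx 12.19 ty 15.20 tz -0.62 rx 0.00 |step 15.2| from [560.9 -98.6 187.5] -94.0  reach 570-690 mid 622-100j
```

Call:
move_arm --deltas '[0, 12, 15.2, -0.6, 0, 0, 0, 0, 12, 15.2, -0.6, 0, 0, 0, 0, 12, 15.2, -0.6, 0, 0, 0, 0, 12, 15.2, -0.6, 0, 0, 0, 0, 12, 15.2, -0.6, 0, 0, 0, 0, 12, 15.2, -0.6, 0, 0, 0, 0, 12, 15.2, -0.6, 0, 0, 0, 0, 12, 15.2, -0.6, 0, 0, 0, 0, 0, 0, 0, 0, 0, 0, 0, 0, 0, 0, 0, 0, 0]'

```text
t: 61.55
tcp_pos: [0.6818, -0.1022, 0.0915]
tool_rot: [-0.517, -0.483, 0.517, -0.482]
force: [-0.8, 0.1, 0.3]
finger_gap: -0.0
```

Call:
move_arm --deltas '[0, 15, 0, 0, 0, 0, 0, 0, 15, 0, 0, 0, 0, 0, 0, 12, 0, 0, 0, 0, 0, 0, 7, 0, 0, 0, 0, 0, 0, 4, 0, 0, 0, 0, 0, 0, 0, 0, 0, 0, 0, 0, 0, 0, 0, 0, 0, 0, 0]'

```text
t: 62.25
tcp_pos: [0.6825, -0.1034, 0.0392]
tool_rot: [0.518, 0.482, -0.517, 0.482]
force: [-0.2, -0.1, 0.6]
finger_gap: -0.002
```

```bash
python3 - <<'E'
from h import *
st(); snap('scene','s28')
im=cv2.imread('pics/s28.png'); cv2.imwrite('pics/z28.png',cv2.resize(im[150:280,220:430],None,fx=3.8,fy=3.8,interpolation=cv2.INTER_CUBIC))
E
```

```text
t 62.25 tcp [ 682.5 -103.4   39.2] x [ 0.001 -0.    -1.   ] z [-0.071 -0.997  0.   ] zyaw -94.06 F [-0.2 -0.1  0.6] gap -0.1 q [-0.312  0.844  1.38   0.     0.916  1.33 ]
```

View pics/z28.png

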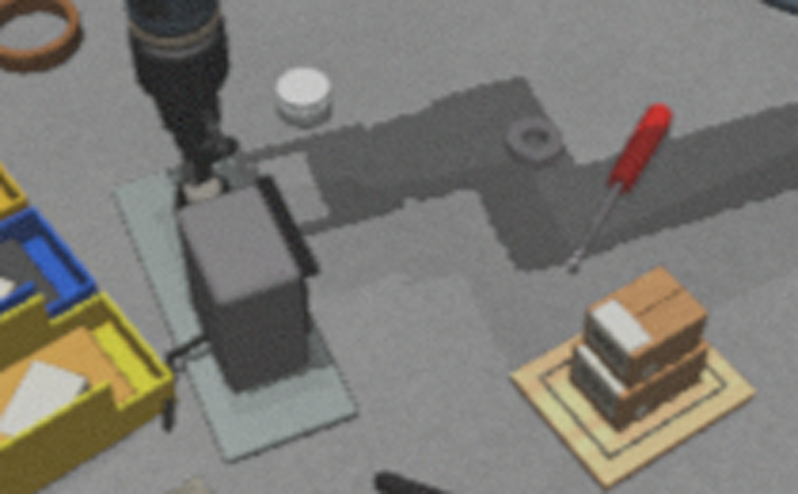

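The column stands; fingers are over the button. Press.

Call:
move_arm --deltas '[0, 4, 0, 0, 0, 0, 0, 0, 3, 0, 0, 0, 0, 0, 0, 3, 0, 0, 0, 0, 0, 0, 2, 0, 0, 0, 0, 0, 0, 1.5, 0, 0, 0, 0, 0, 0, 0, 0, 0, 0, 0, 0, 0, 0, 0, 0, 0, 0, 0]'

```text
t: 63.0
tcp_pos: [0.6825, -0.1034, 0.0262]
tool_rot: [0.518, 0.482, -0.517, 0.482]
force: [-0.8, -0.1, 5.4]
finger_gap: 0.0
```

```bash
python3 -c "
from h import *
st()"
```

```text
t 63.0 tcp [ 682.5 -103.4   26.2] x [ 0.001 -0.    -1.   ] z [-0.071 -0.997  0.   ] zyaw -94.06 F [-0.8 -0.1  5.4] gap 0.0 q [-0.312  0.863  1.383 -0.     0.895  1.33 ]
```

Call:
move_arm --deltas '[0, 1, 0, 0, 0, 0, 0, 0, 1, 0, 0, 0, 0, 0, 0, 0, 0, 0, 0, 0, 0, 0, 0, 0, 0, 0, 0, 0, 0, 0, 0, 0, 0, 0, 0]'

```text
t: 63.5
tcp_pos: [0.6825, -0.1034, 0.026]
tool_rot: [0.517, 0.482, -0.517, 0.482]
force: [-3.1, 1.3, 13.4]
finger_gap: -0.0
```

Call:
move_arm --deltas '[0, -4, 0, 0, 0, 0, 0, 0, -10, 0, 0, 0, 0, 0, 0, -20, 0, 0, 0, 0, 0, 0, -20, 0, 0, 0, 0, 0, 0, -30, 0, 0, 0, 0, 0, 0, -30, 0, 0, 0, 0, 0, 0, -30, 0, 0, 0, 0, 0, 0, -20, 0, 0, 0, 0, 0, 0, 0, 0, 0, 0, 0, 0, 0, 0, 0, 0, 0, 0, 0]'

```text
t: 64.5
tcp_pos: [0.6817, -0.1031, 0.187]
tool_rot: [-0.517, -0.482, 0.518, -0.482]
force: [0.0, 0.4, -1.3]
finger_gap: -0.003
```

```bash
python3 - <<'E'
from h import *
st(); snap('scene','s29'); s=snap('top','t29'); P=cloud(s); P0=cloud(np.load('pics/top0.npz'))
st()
print(fit(P,s,(190,270,185,265),.098,.113)); print(fit(P,s,(190,270,185,265),.006,.113))
im=cv2.imread('pics/s29.png'); cv2.imwrite('pics/z29.png',np.hstack([cv2.resize(im[140:300,200:430],(400,300)),cv2.resize(cv2.imread('pics/t29.png')[100:310,130:480],(400,300))]))
E
```

```text
t 64.5 tcp [ 681.7 -103.1  187. ] x [-0.001  0.    -1.   ] z [-0.071 -0.997 -0.   ] zyaw -94.06 F [ 0.   0.4 -1.3] gap -0.3 q [-0.312  0.662  1.298 -0.     1.182  1.33 ]
t 64.6 tcp [ 680.9 -102.9  185.4] x [-0.004  0.001 -1.   ] z [-0.071 -0.997 -0.001] zyaw -94.07 F [-0.2  0.2 -0.2] gap -0.2 q [-0.312  0.664  1.299  0.     1.183  1.33 ]
(575, np.float64(0.1051), array([519.9, 261.3]), array([54.5, 72. ]), 86.41)
(1873, np.float64(0.0144), array([520.4, 261.7]), array([120.7, 149.5]), 85.76)
```

View pics/z29.png

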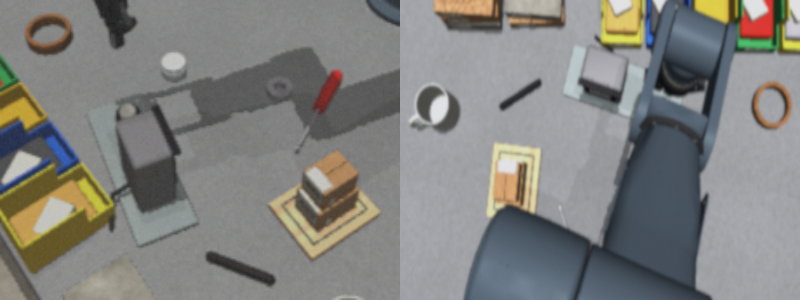

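Button pressed to its stop (13 N, z = 26 mm), the column stands within 1 mm of centre, and the bystanders have not moved. Handing in.

```bash
python3 -c "
from h import *
print(job.sign_off())"
```

```text
the job is handed in; nothing more can be done
None
```

The job is done and handed in after about 65 s. This start had two cartons, medium and small; the large one was absent.

- **Reading:** Each carton was held square at about 8 cm, with its middle within about 2 mm of the window's height. Each side got at least 2.3 s, in the order left side, label end, other long side. The reader gives no signal, so these readings rest on measured poses only.
- **Medium carton:** I set it down in front of the reader once, between the label end and the last side. The wrist's range did not allow all three sides in one grip.
- **Small carton:** I gripped it by its two ends, so a finger pad covered part of its label while the label end was shown to the window. The pads likewise touched the medium carton's long sides as they were shown.
- **Stack:** The small carton stands on the medium one. In the last top view the small one is within 1 mm of the board's centre, turned about 0.7° from it. The closer wrist view before the button press put both cartons within about 2 mm. The top is at 105–106 mm, where 106 mm is expected.
- **Button:** I pressed it until it stopped at 26 mm above the bench, which is its full 6 mm of travel. The force there was 13 N.
- **Everything else:** The last pictures show no bystander in view moved, and the arm clear of everything. No grip slip was seen. No check failed; the wrist and top cameras differed from each other by up to about 2 mm.

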